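Close down the water bath and peel off a drip-dry tray

ROBOT

A 6-joint arm with a two-finger parallel gripper is mounted at the origin on the work surface. World frame = base frame: x ahead of the robot, y to its left, z up, the work surface at z = 0. Lengths are in m, angles in rad, forces in N, time in s.
With the tool pointing down it reaches from about 0.35 to 0.85 m from the base axis. Payload 8.1 kg.
Tool frame: the origin (TCP) lies at the very end of the fingers, on their centre line; the grasp point (between the pads) lies 19 mm behind it; z points along the fingers, y is the direction in which the jaws open and shut (so a half turn about z gives the same grasp; the last joint's range is limited). The gripper opens to 93 mm and grips with 3 to 60 N. Pads are 15 mm wide; open, the fingers measure 128 mm over their backs; the gripper's body (75 mm by 188 mm) begins 65 mm behind the grasp point.
Start: joints at [1.171, 0.13, 1.488, -0, 1.523, -0.085], TCP at [0.186, 0.571, 0.195] pointing down, gripper open.
Joint ranges: [-2.96, 2.96], [-0.89, 2.26], [0.02, 2.5], [-1.34, 4.48], [0, 2.73], [-2.66, 2.66]. Speed limits (rad/s): [2.39, 2.39, 2.79, 3.14, 3.14, 3.14].

INTERFACE

Orientations are given as a unit quaternion [x, y, z, w].
In Python, from cell import ctrl gives the robot as it stands.
- The arm moves only by the shell command python3 -m crank 'ROWS'. ROWS is JSON, a list of rows, each an object with "claw": the closure, from 0 (fully open) to 1 (shut); "travel": the shift along the world's x, y, z in m, a list of three; "roll": the turn about the world's z in degrees. In form: [{"claw": claw, "travel": [dx, dy, dz], "roll": roll}, ...]. A call has 1 to 5 rows; each row is the pose to reach, as a shift and turn from the pose commanded when the call began; what a row does not reach only later rows make up. A row lasts 1/10 s, in which the tool goes at most 50 mm and 8.59 degrees, less where a joint would pass 70% of its speed; a pose out of reach is approached as far as the arm can. A call with a gripper value outside its range is refused whole. The fingers move at their own pace and stop on an object; the grip force is fixed at half the most. Time passes only in rows, so rows that repeat a pose let the fingers close. It gives the time, the measured TCP pose, the force and the opening at its end, in the units of the state.
- ctrl.observe(): the state, without advancing time (a new reading comes with each control period).
- ctrl.get_image(name): name is "side" or "top" or "wrist"; returns the picture (400x640x3 uint8, blue, green, red); there is no depth.
- ctrl.get_calibration(name): a dict with "camera_matrix" (3x3 intrinsics, pixels), "origin" and "orientation" of the camera in the world; the wrist camera has in their place "mount" (4x4, takes a point from camera to tool coordinates, whose origin is the TCP and whose axes are the flange's). Camera axes: x right, y down, z forward; pixel columns grow to the right and rows downward; lengths in m; the calibration is good to about 2 mm. The wrist camera is an equidistant fisheye: a pixel r from the principal point sees the ray r / f radians off the axis. A picture is of the moment at which its call begins: read the wrist's pose just before it. get_calibration takes no time and is no camera call.
- ctrl.close_job(): hands the job in, once; it reports no verdict.
The state is a dict: "clock": time; "q": joint angles; "dq": joint speeds; "effort": joint torques, N m; "tcp_pos": TCP position; "tool_rot": TCP orientation; "ft_force": force on the tool from outside, world axes, zero at the start; "ft_torque": the same for the moment, N m; "opening": finger opening in m.
Only numpy, scipy, OpenCV 4.12 (cv2) and the standard library are available. Lean on these libraries where they do the work, as an engineer would, in place of code of your own. Each camera call takes 0.05 s, during which the arm holds its last target.

TASK

The water bath is finished for today: turn its rotary isolator handle on the bench fully to off, then take hold of the upright lug on one corner of the top steel tray and lift that corner first, so that the tray peels out of the clinging nested stack while its opposite corner is still seated, with the rest of the stack left standing where it is. Hold the tray in the air over the middle of the white ribbed drip tray, its centre about 15 cm above the bench and touching nothing but the gripper, tipped about 20 degrees with the lug corner uppermost and the opposite corner lowest, and finish while still holding it there; leave the glassware and pots around alone.

Things in the scene. Friction and masses are not known exactly. Their poses are not given: they have to be found in the camera images.
- handle (a joint): The isolator's black bar handle, turning about a vertical axis. 0 = off, 1.571 = on (end stops at both); it grows counter-clockwise seen from above, so off is reached by turning it clockwise a quarter turn. Two sprung detents: it needs up to about 0.2 N m to leave one, and past the middle (0.785) it is drawn into the other
- handle_grip (a point): Centre of the bar handle, on its turning axis, half-way up, 86 mm above the bench. x axis: along the bar to its longer end with the white mark. Bar 14 mm wide, 34 mm tall (69 to 103 mm above the bench), reaching 45 mm one way, 29 mm the other; below it a 48 mm hub and a grey box 110 x 110 x 55 mm fixed to the bench. In off the bar points along the box's own x axis
- lug (a point): Centre of the upright lug on one corner of the top tray: a steel lug 24 mm long (its x axis, along the tray's diagonal away from the tray's centre), 8 mm thick (its y axis) and 26 mm tall (z axis), standing on the rim's corner, 75 mm from the tray's centre. At the start this point is 63 mm above the bench; the rim's top is 50 mm above it
- tray_center (a point): Middle of the top tray, half-way up its depth (40 mm above the bench at the start): a formed steel tray, 150 x 110 mm over its 8 mm rim, 20 mm deep, sloping walls, about 0.16 kg. Its x axis is the diagonal towards the lug corner, z is up out of the tray; the rim's long sides are turned by -36.3 degrees about z from that axis
- far_corner (a point): The top tray's rim corner diagonally opposite the lug, at the rim's top, 93 mm from the tray's centre. Axes as the tray's
- stack: The rest of the stack: three more such trays that stay together, 0.7 kg, loose; origin under the middle; axes as the tray's. Four small sprung clips (up to 61 mm above the bench, 37 to 52 mm either way along the diagonal) hold the top tray's rim, each giving way to 1 to 2 N after a rise of some 5 mm; lifted at the lug, the tray turns about a line 50 mm beyond the middle, 47 mm above the bench
- drip_center (a point): Middle of the white plastic drip tray, at its top, 25 mm above the bench: 200 x 160 mm, with ribs, fixed to the bench. It and the isolator may be on either side of the stack
- flask_a: Bystander: conical glass flask, 74 mm wide, 120 mm tall; origin under its middle
- flask_b: Bystander: conical glass flask, 74 mm wide, 120 mm tall; origin under its middle
- beaker: Bystander: glass beaker, 70 mm wide, 90 mm tall; origin under its middle
- dish: Bystander: flat round glass dish, 56 mm wide, 16 mm tall; origin under its middle
- weigh_pot: Bystander: small white ceramic pot, 36 mm wide, 35 mm tall; origin under its middle
Mind the look-alikes: they are no part of the job. Leave any purple or yellow look-alike of the part that bears lug alone.

How it is judged:
By the outcome, as a careful person would: the job done as asked, in the order asked, and still so for the second after the job is handed in, while the arm keeps its last pose, push and grip.
It also fails if it takes over 64 s, if anything falls off the work surface, if the arm or the gripper's body presses on something with over 40 N, if the wrist force passes 120 N, or if a joint passes its speed limit or range.

## Working session

There is one attempt and no reset: what is moved stays moved. The work goes in short steps, Python scripts to look and compute and a shell command to move; the robot and the scene stay as the last step left them, time stands still between calls to the robot, and variables do not carry over. Pictures are saved under pics/ and viewed, and the job is handed in when it is done.

```bash
ls; mkdir -p pics; python3 - <<'E'
from cell import ctrl
import cv2
s=ctrl.observe();print(s)
for n in("top","side","wrist"):
    print(n,ctrl.get_calibration(n))
    cv2.imwrite(f"pics/{n}0.png",ctrl.get_image(n))
E
```

```text
pics
{'clock': 0.0, 'q': array([ 1.17059916e+00,  1.31132537e-01,  1.48928024e+00,  4.06868388e-06,
        1.52298334e+00, -8.53684314e-02]), 'dq': array([-0.00020039, -0.00142097,  0.0001833 , -0.00042961, -0.00030209,
       -0.00023799]), 'effort': array([-4.72537329e-05, -5.59850371e+01, -4.91758204e+01,  7.65574817e-02,
        3.57308064e-02, -1.11996906e-04]), 'tcp_pos': array([0.18551399, 0.56996182, 0.19350405]), 'tool_rot': array([ 1.56765104e-01,  9.87635504e-01, -8.74799858e-04, -2.18753400e-04]), 'ft_force': array([-0.13913561, -0.02758526,  0.18203063]), 'ft_torque': array([ 0.00385766,  0.02466841, -0.00884213]), 'opening': 0.09303598071756339}
top {'camera_matrix': array([[438.87684543,   0.        , 320.68354409],
       [  0.        , 438.87684543, 204.8466597 ],
       [  0.        ,   0.        ,   1.        ]]), 'origin': array([0.42756696, 0.08039346, 1.36057423]), 'orientation': array([ 0.71223065, -0.70130125,  0.01960896, -0.02279347])}
side {'camera_matrix': array([[406.8993073 ,   0.        , 316.50400479],
       [  0.        , 406.8993073 , 207.94621296],
       [  0.        ,   0.        ,   1.        ]]), 'origin': array([ 0.01138024, -0.62479668,  0.66579995]), 'orientation': array([ 0.84518132, -0.26678365,  0.13521592, -0.44295787])}
wrist {'camera_matrix': array([[309.70691629,   0.        , 320.42379555],
       [  0.        , 309.70691629, 200.54483922],
       [  0.        ,   0.        ,   1.        ]]), 'mount': array([[-3.20725814e-04, -9.63010880e-01, -2.69462319e-01,
         7.50499463e-02],
       [ 9.99999911e-01, -2.34748554e-04, -3.51293546e-04,
         1.05342245e-03],
       [ 2.75043617e-04, -2.69462408e-01,  9.63010870e-01,
        -1.89331031e-01],
       [ 0.00000000e+00,  0.00000000e+00,  0.00000000e+00,
         1.00000000e+00]])}
```

View pics/top0.png

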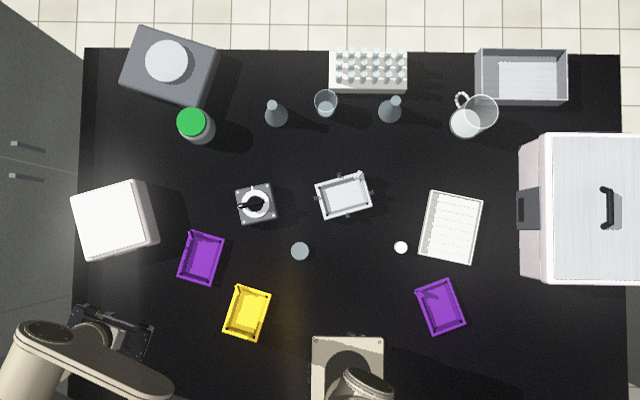

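View pics/side0.png

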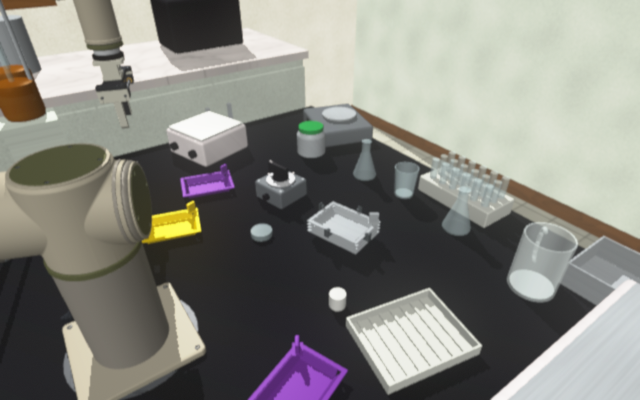

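View pics/wrist0.png

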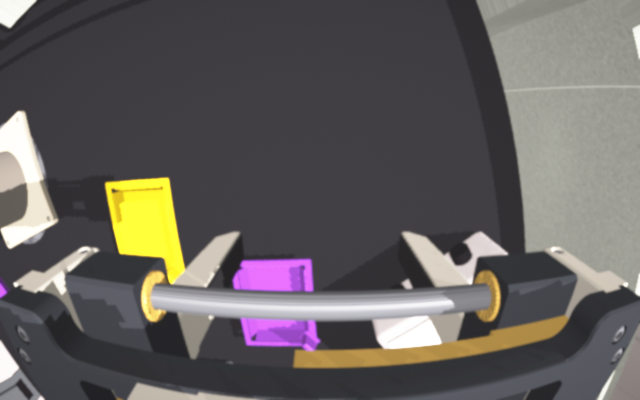

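```bash
python3 - <<'E'
import cv2
im=cv2.imread("pics/top0.png")
cv2.imwrite("pics/c1.png",cv2.resize(im[160:240,220:390],None,fx=4.6,fy=4.6,interpolation=cv2.INTER_CUBIC))
cv2.imwrite("pics/c2.png",cv2.resize(im[180:280,400:500],None,fx=5,fy=5,interpolation=cv2.INTER_CUBIC))
im=cv2.imread("pics/side0.png")
cv2.imwrite("pics/c3.png",cv2.resize(im[150:260,245:395],None,fx=5,fy=5,interpolation=cv2.INTER_CUBIC))
E
```

```text
(no output)
```

View pics/c1.png

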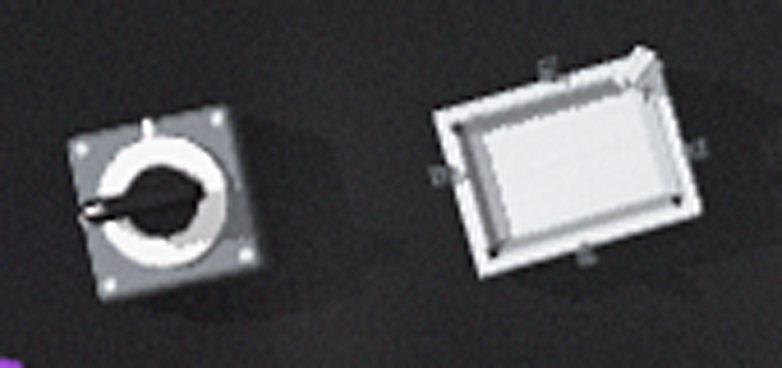

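View pics/c2.png

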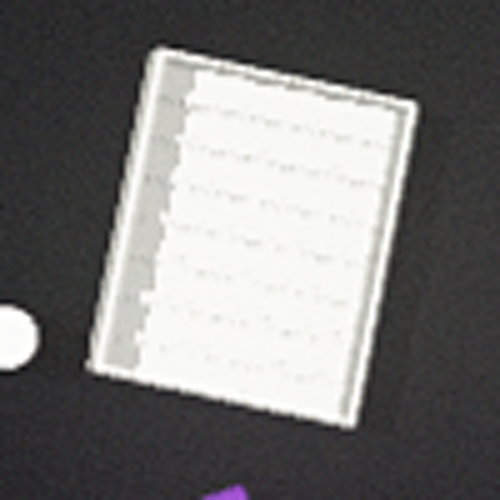

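View pics/c3.png

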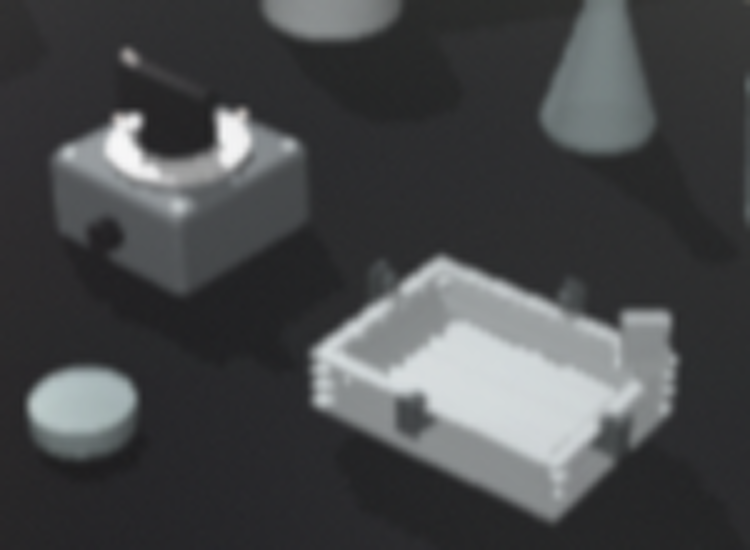

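```bash
cat > h.py <<'E'
import numpy as np, cv2
from scipy.spatial.transform import Rotation as R
from cell import ctrl
def bp(n,uv,z):
    c=ctrl.get_calibration(n);K=c["camera_matrix"];o=c["origin"]
    uv=np.atleast_2d(uv).astype(float)
    d=np.c_[(uv-K[:2,2])/K[0,0],np.ones(len(uv))]@R.from_quat(c["orientation"]).as_matrix().T
    return o+d*((z-o[2])/d[:,2])[:,None]
def pj(n,P):
    c=ctrl.get_calibration(n);K=c["camera_matrix"]
    p=(np.atleast_2d(P)-c["origin"])@R.from_quat(c["orientation"]).as_matrix()
    return p[:,:2]/p[:,2:]*K[0,0]+K[:2,2]
E
python3 - <<'E'
from h import *
np.set_printoptions(precision=4,suppress=True)
f=lambda a:(np.array(a)+.5)/4.6-.5+[220,160]
box=bp("top",f([(68,147),(228,108),(265,265),(103,300)]),.055);print(box[:,:2],box.mean(0))
e=np.diff(box[:,:2],axis=0);print(np.linalg.norm(e,axis=1),np.degrees(np.arctan2(e[:,1],e[:,0])))
bar=bp("top",f([(80,212),(205,190)]),.103);print(bar, np.linalg.norm(bar[0]-bar[1])); d=bar[0]-bar[1];d/=np.linalg.norm(d);print(np.degrees(np.arctan2(d[1],d[0])),bar[1]+d*.029,bar[0]-d*.045)
rim=bp("top",f([(433,112),(642,52),(702,210),(482,277)]),.05);print(rim,rim.mean(0))
e=np.diff(rim[:,:2],axis=0);print(np.linalg.norm(e,axis=1),np.degrees(np.arctan2(e[:,1],e[:,0])))
print("lug top",bp("top",f([(645,57)]),.076))
g=lambda a:(np.array(a)+.5)/5-.5+[400,180]
dr=bp("top",g([(155,47),(418,102),(354,427),(90,370)]),.025);print(dr,dr.mean(0))
e=np.diff(dr[:,:2],axis=0);print(np.linalg.norm(e,axis=1),np.degrees(np.arctan2(e[:,1],e[:,0])))
for nm,p in dict(fa=(277,122),fb=(389,120),dish=(300,251),pot=(401,247),beaker=(326,112)).items():print(nm,bp("top",p,0.02))
# side
k=lambda a:(np.array(a)+.5)/5-.5+[245,150]
print("side rim",bp("side",k([(440,257),(313,352),(557,465),(640,385)]),.05))
print("side lug top corners",bp("side",k([(622,312),(670,314)]),.076))
print("side bar end",bp("side",k([(127,52),(213,98)]),.103))
E
```

```text
[[0.5417 0.3453]
 [0.5687 0.2419]
 [0.467  0.2157]
 [0.4428 0.32  ]] [0.5051 0.2807 0.055 ]
[0.1069 0.105  0.1071] [ -75.3527 -165.5207  103.0889]
[[0.4969 0.327  0.103 ]
 [0.5119 0.2492 0.103 ]] 0.07919480814403458
100.89036645754868 [0.5064 0.2777 0.103 ] [0.5054 0.2828 0.103 ]
[[ 0.5687  0.1087  0.05  ]
 [ 0.6101 -0.0271  0.05  ]
 [ 0.5073 -0.0672  0.05  ]
 [ 0.4616  0.0751  0.05  ]] [0.5369 0.0224 0.05  ]
[0.142  0.1103 0.1495] [ -73.0382 -158.7101  107.8193]
lug top [[ 0.6033 -0.0269  0.076 ]]
[[ 0.5613 -0.2477  0.025 ]
 [ 0.5301 -0.4077  0.025 ]
 [ 0.3327 -0.3678  0.025 ]
 [ 0.3645 -0.2085  0.025 ]] [ 0.4471 -0.3079  0.025 ]
[0.1631 0.2014 0.1625] [-101.034   168.5766   78.7337]
fa [[0.7629 0.2263 0.02  ]]
fb [[ 0.7742 -0.1202  0.02  ]]
dish [[0.3664 0.1478 0.02  ]]
pot [[ 0.3834 -0.1591  0.02  ]]
beaker [[0.7965 0.0751 0.02  ]]
side rim [[ 0.5672  0.1067  0.05  ]
 [ 0.4628  0.0745  0.05  ]
 [ 0.507  -0.0667  0.05  ]
 [ 0.5799 -0.0424  0.05  ]]
side lug top corners [[ 0.5883 -0.0165  0.076 ]
 [ 0.6067 -0.0317  0.076 ]]
side bar end [[0.4989 0.3223 0.103 ]
 [0.5113 0.2464 0.103 ]]
```

The steel tray stack at top-view (344,195) is the target. Its upright lug is at about (360,172), and the white-bordered rim plus clips match the description. Look-alikes are the purple trays at (201,257) and (440,306) and the yellow one at (247,312). The isolator is at (255,204), with its bar pointing left (on). The drip tray is at (451,228).

```bash
python3 -m crank '[{"claw":0,"travel":[0.04,-0.036,0],"roll":-8},{"claw":0,"travel":[0.08,-0.072,0],"roll":-16},{"claw":0,"travel":[0.11,-0.1,0],"roll":-24},{"claw":0,"travel":[0.14,-0.128,0],"roll":-32},{"claw":0,"travel":[0.17,-0.155,0],"roll":-40}]'
python3 -m crank '[{"claw":0,"travel":[0.03,-0.03,0],"roll":-6},{"claw":0,"travel":[0.065,-0.06,0],"roll":-12},{"claw":0,"travel":[0.1,-0.09,0],"roll":-19},{"claw":0,"travel":[0.15,-0.1335,-0.03],"roll":-19},{"claw":0,"travel":[0.15,-0.1335,-0.05],"roll":-19}]'
python3 - <<'E'
from h import *
s=ctrl.observe();print(s["clock"],s["tcp_pos"],s["tool_rot"],s["q"],s["ft_force"])
cv2.imwrite("pics/w1.png",ctrl.get_image("wrist"));cv2.imwrite("pics/t1.png",ctrl.get_image("top"))
E
```

```text
clock: 0.65
tcp_pos: [0.3567, 0.4139, 0.1943]
tool_rot: [0.488, 0.873, -0.0, -0.0]
ft_force: [-0.2, 1.2, -0.3]
opening: 0.0932
clock: 1.15
tcp_pos: [0.5097, 0.2797, 0.146]
tool_rot: [0.624, 0.781, 0.002, 0.002]
ft_force: [-0.1, 0.4, -0.6]
opening: 0.0929
1.15 [0.50968467 0.27972824 0.1459804 ] [0.62390625 0.78149563 0.00181343 0.0015092 ] [ 4.14450743e-01  1.02612248e-01  1.60726673e+00 -1.00075941e-03
  1.42710030e+00  1.91262286e-01] [-0.07987353  0.43160539 -0.61485379]
```

View pics/w1.png

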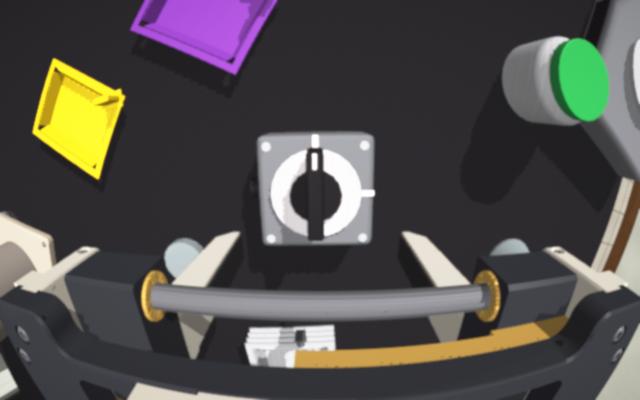

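```bash
cat >> h.py <<'E'
def wbp(uv,z,s):
    c=ctrl.get_calibration("wrist");K=c["camera_matrix"];M=c["mount"]
    uv=np.atleast_2d(uv).astype(float);v=(uv-K[:2,2]);r=np.linalg.norm(v,axis=1);t=r/K[0,0]
    d=np.c_[v/r[:,None]*np.sin(t)[:,None],np.cos(t)]
    Rt=R.from_quat(s["tool_rot"]).as_matrix();o=s["tcp_pos"]+Rt@M[:3,3];d=d@M[:3,:3].T@Rt.T
    return o+d*((z-o[2])/d[:,2])[:,None]
E
python3 - <<'E'
from h import *
s=ctrl.observe();print(s["tcp_pos"])
im=cv2.imread("pics/w1.png");cv2.imwrite("pics/w1c.png",cv2.resize(im[120:260,240:390],None,fx=5,fy=5,interpolation=cv2.INTER_CUBIC)[:,:])
p=wbp([(315,150),(315.5,239)],.103,s);d=p[0]-p[1];print(p,np.linalg.norm(d),np.degrees(np.arctan2(d[1],d[0])))
b=wbp([(258,135),(374,133),(375,243),(261,245)],.055,s);print(b,b.mean(0))
Rt=R.from_quat(s["tool_rot"]).as_matrix();print(np.degrees(np.arctan2(Rt[1,1],Rt[0,1])))
E
```

```text
[0.50484533 0.27828954 0.13940221]
[[0.48974437 0.32700175 0.103     ]
 [0.50520319 0.2588949  0.103     ]] 0.06983923767376733 102.78825881776561
[[0.43706569 0.32405723 0.055     ]
 [0.53725023 0.34834559 0.055     ]
 [0.56575386 0.24722785 0.055     ]
 [0.45800391 0.22024878 0.055     ]] [0.49951842 0.28496986 0.055     ]
12.744911865356688
```

View pics/w1c.png

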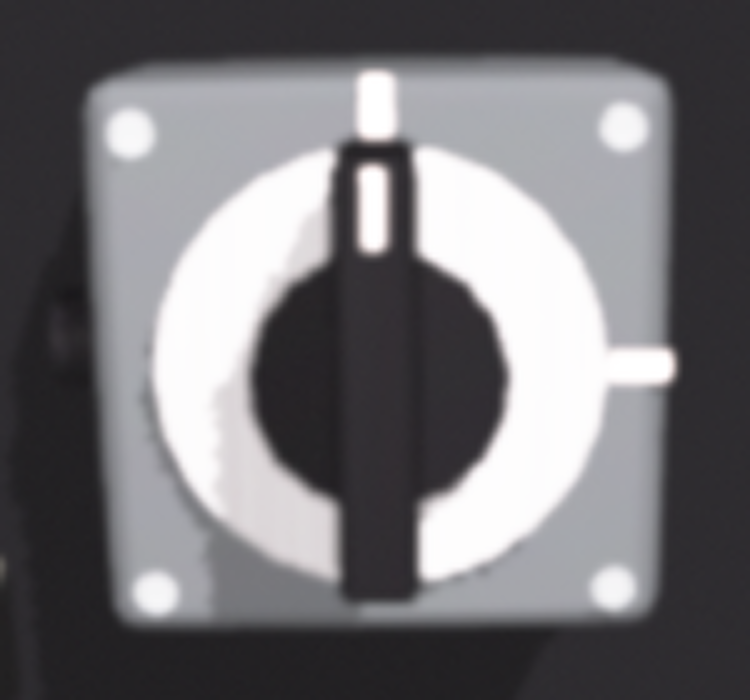

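```bash
python3 -m crank '[{"claw":0,"travel":[0,0,-0.02],"roll":0},{"claw":0,"travel":[0,0,-0.04],"roll":0},{"claw":0,"travel":[0,0,-0.055],"roll":0},{"claw":0,"travel":[0,0,-0.062],"roll":0},{"claw":0,"travel":[0,0,-0.062],"roll":0}]'
python3 -c "
from h import *
s=ctrl.observe();print(s['clock'],s['tcp_pos'],s['ft_force'])"
```

```text
clock: 1.75
tcp_pos: [0.5047, 0.2822, 0.0817]
tool_rot: [0.622, 0.783, -0.001, -0.0]
ft_force: [0.1, 0.5, 0.8]
opening: 0.0927
1.75 [0.50469563 0.2822278  0.08170258] [0.11373273 0.4918896  0.79322676]
```

```bash
python3 -m crank '[{"claw":0,"travel":[0,0,-0.008],"roll":0},{"claw":0.5,"travel":[0,0,-0.008],"roll":0},{"claw":1,"travel":[0,0,-0.008],"roll":0},{"claw":1,"travel":[0,0,-0.008],"roll":0},{"claw":1,"travel":[0,0,-0.008],"roll":0}]'
python3 -m crank '[{"claw":1,"travel":[0,0,0],"roll":0},{"claw":1,"travel":[0,0,0],"roll":0},{"claw":1,"travel":[0,0,0],"roll":0},{"claw":1,"travel":[0,0,0],"roll":0}]'
```

```text
clock: 2.25
tcp_pos: [0.5061, 0.2821, 0.075]
tool_rot: [0.623, 0.782, 0.0, 0.0]
ft_force: [1.3, -0.2, -0.5]
opening: 0.0655
clock: 2.65
tcp_pos: [0.5057, 0.282, 0.0745]
tool_rot: [0.623, 0.782, -0.0, -0.0]
ft_force: [-1.0, -0.0, 0.7]
opening: 0.0337
```

```bash
python3 -m crank '[{"claw":1,"travel":[0,0,0],"roll":0},{"claw":1,"travel":[0,0,0],"roll":0},{"claw":1,"travel":[0,0,0],"roll":0},{"claw":1,"travel":[0,0,0],"roll":0},{"claw":1,"travel":[0,0,0],"roll":0}]'
```

```text
clock: 3.15
tcp_pos: [0.5052, 0.2819, 0.0745]
tool_rot: [0.623, 0.782, -0.0, -0.0]
ft_force: [-4.9, -1.1, 3.5]
opening: 0.0136
```

```bash
python3 -m crank '[{"claw":1,"travel":[0,0,0],"roll":-6},{"claw":1,"travel":[0,0,0],"roll":-12},{"claw":1,"travel":[0,0,0],"roll":-18},{"claw":1,"travel":[0,0,0],"roll":-24},{"claw":1,"travel":[0,0,0],"roll":-30}]'
python3 -m crank '[{"claw":1,"travel":[0,0,0],"roll":-6},{"claw":1,"travel":[0,0,0],"roll":-12},{"claw":1,"travel":[0,0,0],"roll":-18},{"claw":1,"travel":[0,0,0],"roll":-24},{"claw":1,"travel":[0,0,0],"roll":-30}]'
python3 -m crank '[{"claw":1,"travel":[0,0,0],"roll":-6},{"claw":1,"travel":[0,0,0],"roll":-12},{"claw":1,"travel":[0,0,0],"roll":-18},{"claw":1,"travel":[0,0,0],"roll":-24},{"claw":1,"travel":[0,0,0],"roll":-30}]'
python3 -m crank '[{"claw":1,"travel":[0,0,0],"roll":-3},{"claw":1,"travel":[0,0,0],"roll":-3},{"claw":1,"travel":[0,0,0],"roll":-3}]'
python3 -c "
from h import *
s=ctrl.observe();print(s['tcp_pos'],s['ft_force'],s['ft_torque'],s['q'])
Rt=R.from_quat(s['tool_rot']).as_matrix();print(np.degrees(np.arctan2(Rt[1,1],Rt[0,1])))"
```

```text
clock: 3.65
tcp_pos: [0.5051, 0.2819, 0.0745]
tool_rot: [0.805, 0.593, -0.001, -0.0]
ft_force: [-5.7, -1.2, 4.8]
opening: 0.013
clock: 4.15
tcp_pos: [0.5049, 0.2819, 0.0745]
tool_rot: [0.931, 0.364, -0.001, -0.0]
ft_force: [-6.1, -0.6, 4.8]
opening: 0.0135
clock: 4.65
tcp_pos: [0.5048, 0.2821, 0.0745]
tool_rot: [0.994, 0.111, -0.001, -0.0]
ft_force: [-7.2, -0.9, 5.1]
opening: 0.0131
clock: 4.95
tcp_pos: [0.5048, 0.2821, 0.0745]
tool_rot: [0.996, 0.087, -0.001, 0.0]
ft_force: [-5.6, -1.2, 4.6]
opening: 0.0136
[0.50476805 0.28210133 0.07447563] [-5.61507548 -1.20075787  4.56347934] [-0.27054939  1.42987055  0.39888281] [4.20651538e-01 1.61879886e-01 1.67768823e+00 4.74807725e-04
 1.30377211e+00 1.81673710e+00]
-79.99701265668571
```

```bash
python3 -m crank '[{"claw":0.4,"travel":[0,0,0],"roll":0},{"claw":0.4,"travel":[0,0,0],"roll":0},{"claw":0.4,"travel":[0,0,0],"roll":0},{"claw":0.4,"travel":[0,0,0],"roll":0},{"claw":0.4,"travel":[0,0,0],"roll":0}]'
python3 -m crank '[{"claw":0.4,"travel":[0,0,0.03],"roll":0},{"claw":0.4,"travel":[0,0,0.06],"roll":0},{"claw":0.4,"travel":[0,0,0.08],"roll":0},{"claw":0.4,"travel":[0.02,-0.05,0.09],"roll":8},{"claw":0.4,"travel":[0.03,-0.1,0.09],"roll":12}]'
python3 - <<'E'
from h import *
s=ctrl.observe();print(s["clock"],s["tcp_pos"],s["ft_force"])
cv2.imwrite("pics/w2.png",ctrl.get_image("wrist"));cv2.imwrite("pics/t2.png",ctrl.get_image("top"))
s=ctrl.observe();print(s["clock"],s["tcp_pos"],s["tool_rot"],s["opening"])
E
```

```text
clock: 5.45
tcp_pos: [0.5059, 0.282, 0.0745]
tool_rot: [0.996, 0.087, 0.0, -0.0]
ft_force: [0.1, -1.3, 0.3]
opening: 0.0486
clock: 5.95
tcp_pos: [0.536, 0.1892, 0.1668]
tool_rot: [0.981, 0.195, 0.002, -0.0]
ft_force: [1.0, -0.4, -0.3]
opening: 0.0555
5.95 [0.53601548 0.18916687 0.16683456] [ 0.97369093 -0.41999618 -0.30369292]
6.05 [0.5361357  0.18367475 0.16519164] [9.81869094e-01 1.89555624e-01 7.64250335e-04 1.07857647e-03] 0.05618279510875744
```

View pics/w2.png

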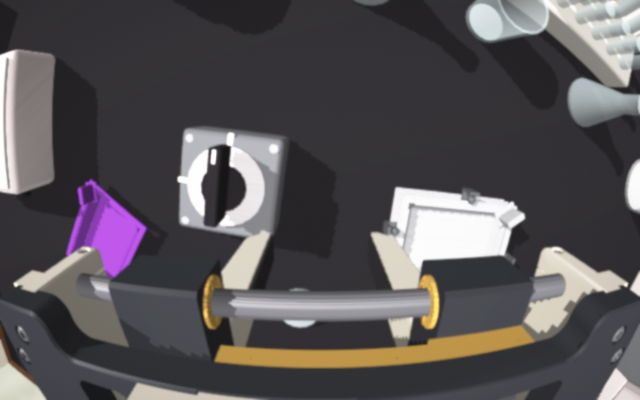

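View pics/t2.png

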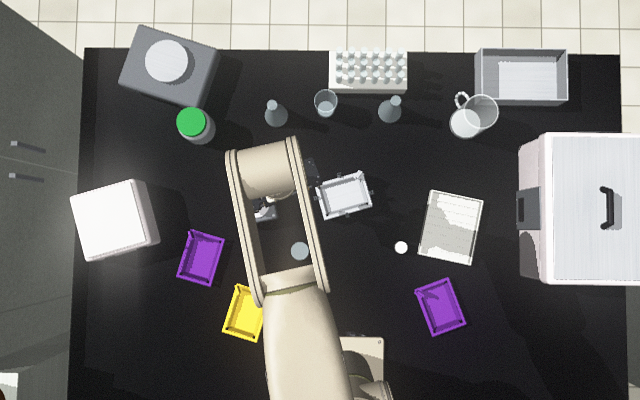

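```bash
python3 - <<'E'
from h import *
s=ctrl.observe()
im=cv2.imread("pics/w2.png");cv2.imwrite("pics/w2c.png",cv2.resize(im[115:245,165:300],None,fx=5,fy=5,interpolation=cv2.INTER_CUBIC))
E
```

```text
(no output)
```

View pics/w2c.png

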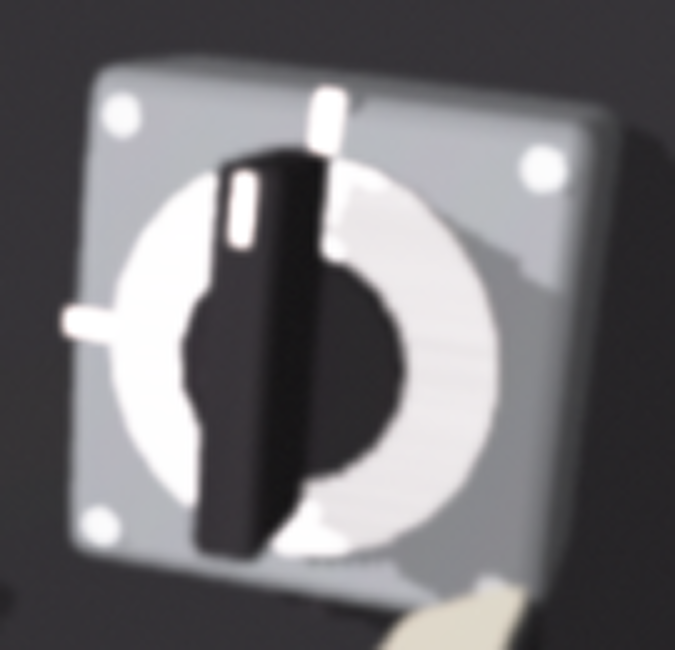

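```bash
python3 - <<'E'
from h import *
s=ctrl.observe()
f=lambda a:(np.array(a)+.5)/5-.5+[165,115]
def ang(p):d=p[1]-p[0];return np.degrees(np.arctan2(d[1],d[0]))
print("bar",ang(wbp(f([(195,545),(218,170)]),.103,s)),ang(wbp(f([(228,555),(272,160)]),.103,s)),ang(wbp(f([(222,450),(242,210)]),.103,s)))
print("box",ang(wbp(f([(73,548),(98,80)]),.055,s)),ang(wbp(f([(99,525),(121,115)]),.055,s)),ang(wbp(f([(121,115),(541,168)]),.055,s))+90)
# lug / tray in wrist
p=wbp([(511,217)],.076,s);print("lug",p, wbp([(398,189)],.05,s))
E
```

```text
bar 12.863459251046681 10.394849731626774 12.077220188236463
box 12.432989540828439 12.63190161359008 12.889879470558071
lug [[ 0.59350842 -0.0173046   0.076     ]] [[0.5679819  0.11080957 0.05      ]]
```

```bash
python3 -m crank '[{"claw":0.4,"travel":[0.012,-0.04,0],"roll":-8},{"claw":0.4,"travel":[0.024,-0.08,0],"roll":-16},{"claw":0.4,"travel":[0.036,-0.12,0],"roll":-24},{"claw":0.4,"travel":[0.048,-0.16,0],"roll":-32},{"claw":0.4,"travel":[0.062,-0.207,0],"roll":-40}]'
python3 -m crank '[{"claw":0.4,"travel":[0,0,-0.01],"roll":-6},{"claw":0.4,"travel":[0,0,-0.02],"roll":-12},{"claw":0.4,"travel":[0,0,-0.03],"roll":-18.2},{"claw":0.4,"travel":[0,0,-0.04],"roll":-18.2},{"claw":0.4,"travel":[0,0,-0.04],"roll":-18.2}]'
python3 -m crank '[{"claw":0.4,"travel":[0,0,0],"roll":0},{"claw":0.4,"travel":[0,0,0],"roll":0}]'
python3 - <<'E'
from h import *
s=ctrl.observe();print(s["clock"],s["tcp_pos"],s["tool_rot"],s["opening"],s["q"])
cv2.imwrite("pics/w3.png",ctrl.get_image("wrist"));cv2.imwrite("pics/s3.png",ctrl.get_image("side"))
Rt=R.from_quat(s['tool_rot']).as_matrix();print(np.degrees(np.arctan2(Rt[1,1],Rt[0,1])))
E
```

```text
clock: 6.55
tcp_pos: [0.5965, -0.0189, 0.1643]
tool_rot: [0.987, -0.16, 0.0, -0.0]
ft_force: [-0.4, -0.4, 1.9]
opening: 0.0555
clock: 7.05
tcp_pos: [0.5951, -0.0179, 0.1223]
tool_rot: [0.951, -0.31, -0.002, 0.0]
ft_force: [-0.3, 0.3, -0.1]
opening: 0.0555
clock: 7.25
tcp_pos: [0.5967, -0.0182, 0.1251]
tool_rot: [0.951, -0.31, 0.0, -0.0]
ft_force: [-0.4, 0.2, -0.4]
opening: 0.0555
7.25 [ 0.59674544 -0.01816992  0.12509229] [ 9.50678213e-01 -3.10178470e-01  4.90661033e-04 -1.07191417e-04] 0.05551262207188521 [-1.16314272e-01  1.62746551e-01  1.58054802e+00  1.63336112e-05
  1.39729374e+00  2.08524084e+00]
-126.13996461702057
```

View pics/w3.png

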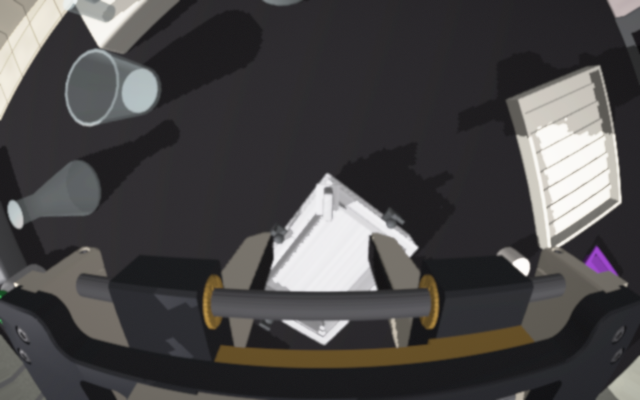

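View pics/s3.png

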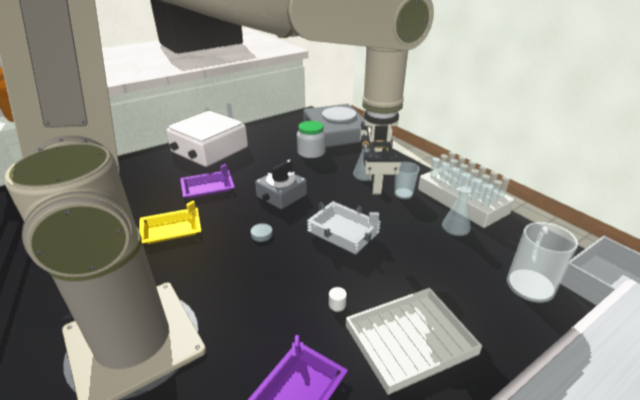

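```bash
python3 - <<'E'
from h import *
im=cv2.imread("pics/w3.png");cv2.imwrite("pics/w3c.png",cv2.resize(im[165:345,255:425],None,fx=4,fy=4,interpolation=cv2.INTER_CUBIC)[:600])
E
```

```text
(no output)
```

View pics/w3c.png

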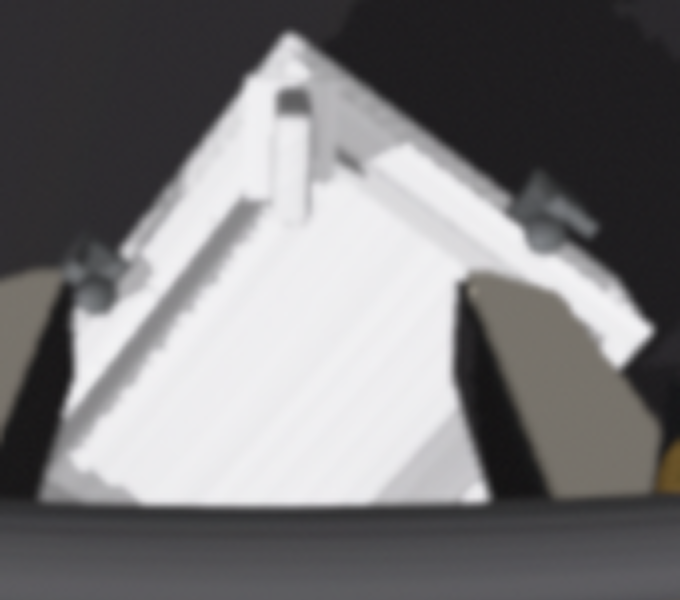

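```bash
python3 - <<'E'
from h import *
s=ctrl.observe()
f=lambda a:(np.array(a)+.5)/4-.5+[255,165]
p=wbp(f([(275,115),(309,115),(308,222),(277,222)]),.076,s);print(p,p.mean(0),np.linalg.norm(p[0]-p[3]))
d=p[:2].mean(0)-p[2:].mean(0);print(np.degrees(np.arctan2(d[1],d[0])))
c=wbp(f([(288,35),(650,328)]),.05,s);print(c);
Rt=R.from_quat(s['tool_rot']).as_matrix();print((p.mean(0)-s["tcp_pos"])@Rt)
print(s["tcp_pos"],s["clock"])
E
```

```text
[[ 0.60678414 -0.0273339   0.076     ]
 [ 0.60279553 -0.03278974  0.076     ]
 [ 0.58463508 -0.01953515  0.076     ]
 [ 0.58837196 -0.01443834  0.076     ]] [ 0.59564668 -0.02352428  0.076     ] 0.02247896243645515
-35.565498823844244
[[ 0.61415435 -0.03647354  0.05      ]
 [ 0.50522354 -0.06574524  0.05      ]]
[0.00211349 0.00498013 0.0492155 ]
[ 0.5968188  -0.01825153  0.12521644] 7.35
```

```bash
python3 -m crank '[{"claw":0.55,"travel":[0,-0.006,-0.015],"roll":0.2},{"claw":0.55,"travel":[0,-0.006,-0.035],"roll":0.2},{"claw":0.6,"travel":[0,-0.006,-0.05],"roll":0.2},{"claw":0.6,"travel":[0,-0.006,-0.06],"roll":0.2},{"claw":0.6,"travel":[0,-0.006,-0.069],"roll":0.2}]'
python3 -m crank '[{"claw":0.6,"travel":[0,0,0],"roll":0},{"claw":0.6,"travel":[0,0,0],"roll":0}]'
python3 - <<'E'
from h import *
s=ctrl.observe();print(s["clock"],s["tcp_pos"],s["opening"])
im=ctrl.get_image("side");cv2.imwrite("pics/s4c.png",cv2.resize(im[120:260,290:440],None,fx=4,fy=4,interpolation=cv2.INTER_CUBIC))
im=ctrl.get_image("wrist");cv2.imwrite("pics/w4c.png",cv2.resize(im[150:350,220:430],None,fx=3,fy=3,interpolation=cv2.INTER_CUBIC))
E
```

```text
clock: 7.85
tcp_pos: [0.5958, -0.0244, 0.0541]
tool_rot: [0.951, -0.309, -0.001, 0.0]
ft_force: [0.6, 0.2, -0.3]
opening: 0.0373
clock: 8.05
tcp_pos: [0.5965, -0.0244, 0.0556]
tool_rot: [0.951, -0.309, 0.0, -0.0]
ft_force: [1.2, -0.7, -0.7]
opening: 0.037
8.05 [ 0.59650071 -0.02436986  0.05560727] 0.03704416691075837
```

View pics/s4c.png

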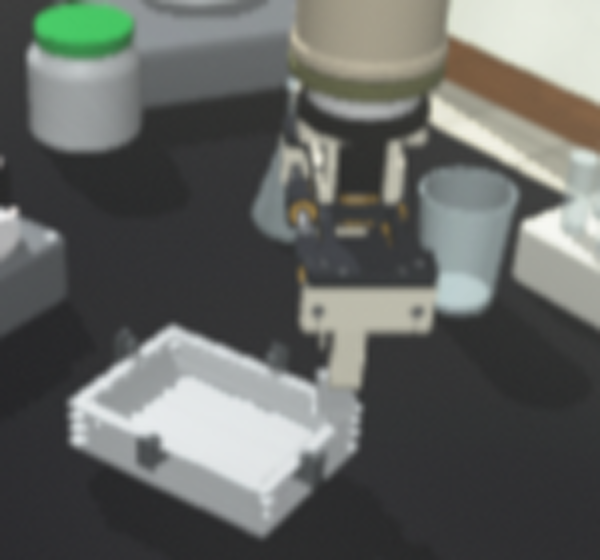

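View pics/w4c.png

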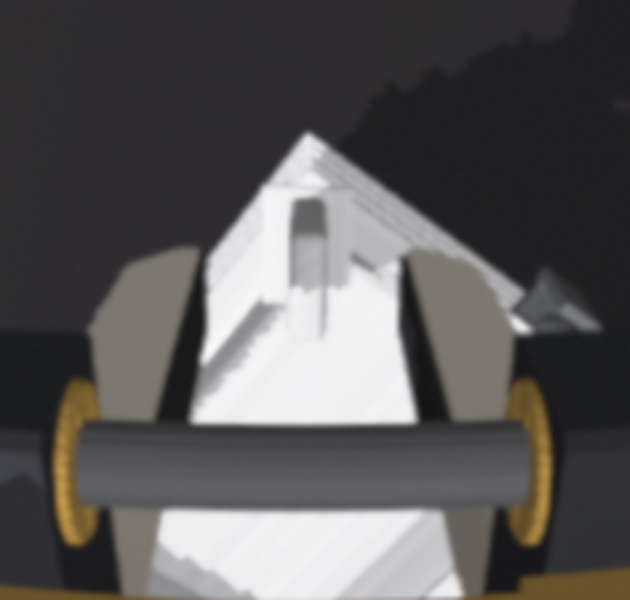

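```bash
python3 -m crank '[{"claw":1,"travel":[0,0,0],"roll":0},{"claw":1,"travel":[0,0,0],"roll":0},{"claw":1,"travel":[0,0,0],"roll":0},{"claw":1,"travel":[0,0,0],"roll":0},{"claw":1,"travel":[0,0,0],"roll":0}]'
python3 -m crank '[{"claw":1,"travel":[0,0,0],"roll":0},{"claw":1,"travel":[0,0,0],"roll":0},{"claw":1,"travel":[0,0,0],"roll":0},{"claw":1,"travel":[0,0,0],"roll":0},{"claw":1,"travel":[0,0,0],"roll":0}]'
python3 -m crank '[{"claw":1,"travel":[0,0,0],"roll":0},{"claw":1,"travel":[0,0,0],"roll":0}]'
python3 -c "
from h import *
s=ctrl.observe();print(s['tcp_pos'],s['ft_force'],s['ft_torque'],s['opening'])"
```

```text
clock: 8.65
tcp_pos: [0.5963, -0.0244, 0.0555]
tool_rot: [0.951, -0.309, 0.0, -0.0]
ft_force: [-0.9, -0.1, -0.7]
opening: 0.0025
clock: 9.15
tcp_pos: [0.5963, -0.0244, 0.0554]
tool_rot: [0.951, -0.309, -0.0, -0.0]
ft_force: [-0.2, -0.6, 0.3]
opening: 0.0005
clock: 9.35
tcp_pos: [0.5963, -0.0244, 0.0554]
tool_rot: [0.951, -0.309, 0.0, -0.0]
ft_force: [-0.3, -0.1, 0.6]
opening: 0.0006
[ 0.5963231  -0.02437323  0.0554184 ] [-0.34216761 -0.14795052  0.63585567] [0.02559236 0.13356703 0.02717112] 0.0005535123540116079
```

```bash
python3 - <<'E'
from h import *
im=ctrl.get_image("side");cv2.imwrite("pics/s5c.png",cv2.resize(im[120:260,290:440],None,fx=4,fy=4,interpolation=cv2.INTER_CUBIC))
im=ctrl.get_image("wrist");cv2.imwrite("pics/w5c.png",cv2.resize(im[150:350,220:430],None,fx=3,fy=3,interpolation=cv2.INTER_CUBIC))
E
```

```text
(no output)
```

View pics/s5c.png

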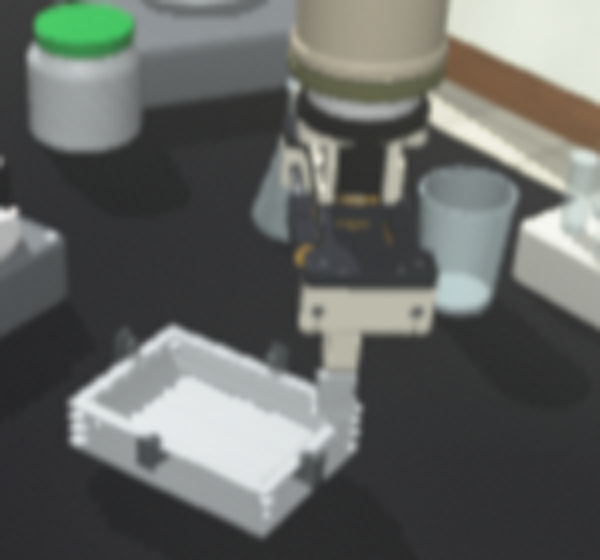

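View pics/w5c.png

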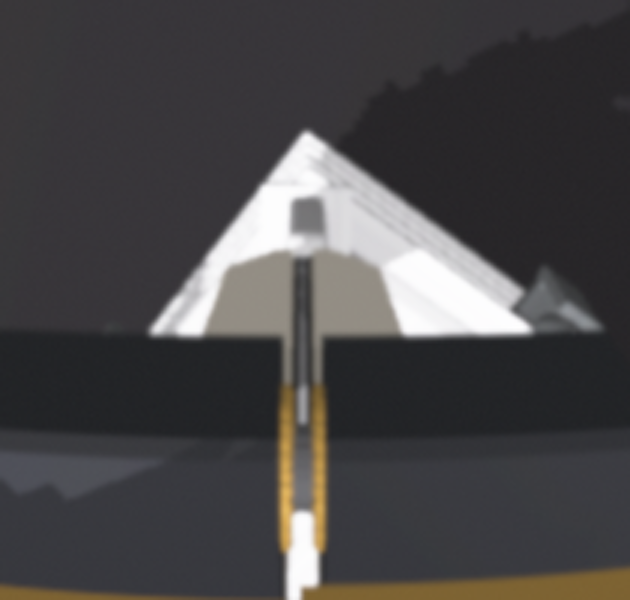

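```bash
python3 - <<'E'
from h import *
s=ctrl.observe()
for P in ([.5963,-.0244,.0554],[.598,-.0245,.076],[.598,-.0245,.05]):
    print(P,(pj("side",P)-[290,120]+.5)*4)
c=ctrl.get_calibration("wrist");M=c["mount"];K=c["camera_matrix"]
Rt=R.from_quat(s["tool_rot"]).as_matrix()
def wp(P):
    p=np.linalg.inv(M)@np.r_[Rt.T@(np.array(P)-s["tcp_pos"]),1];p=p[:3];r=np.hypot(*p[:2]);t=np.arctan2(r,p[2]);return (p[:2]/r*t*K[0,0]+K[:2,2]-[220,150]+.5)*3
u=np.array([np.cos(np.radians(-36.2)),np.sin(np.radians(-36.2))])
print("tcp",wp(s["tcp_pos"]));print("tcp+7.5 out",wp(s["tcp_pos"]+np.r_[u*.0075,0]))
for k in(-.012,.012):
  for z in (.05,.076):print(k,z,wp(np.r_[np.array([.598,-.0245])+u*k,z]))
print("corner",wp(np.r_[np.array([.5375,.0203])+u*.093,.05]))
E
```

```text
[0.5963, -0.0244, 0.0554] [[333.66591467 398.25132871]]
[0.598, -0.0245, 0.076] [[338.18998396 370.808096  ]]
[0.598, -0.0245, 0.05] [[335.19361383 404.27265935]]
tcp [306.78459722 246.4686465 ]
tcp+7.5 out [306.92188993 214.11001832]
-0.012 0.05 [302.56618285 280.90005115]
-0.012 0.076 [302.55156846 331.8674623 ]
0.012 0.05 [302.83875851 180.3846445 ]
0.012 0.076 [302.86034985 220.36304811]
corner [300.97681548 155.28877421]
```

```bash
python3 - <<'E'
from h import *
n=np.array([np.cos(np.radians(53.8)),np.sin(np.radians(53.8)),0])
t=np.array([.5963,-.0244,0])
for o in(-.0185,0):
  for z in(.0554,.065,.076,.085):
    print(o,z,(pj("side",t+n*o+[0,0,z])-[290,120]+.5)*4)
E
python3 - <<'E'
import cv2
a=cv2.imread("pics/s4c.png")[300:440,260:400];b=cv2.imread("pics/s5c.png")[300:440,260:400]
cv2.imwrite("pics/cmp.png",cv2.resize(cv2.hconcat([a,b]),None,fx=2.8,fy=2.8,interpolation=cv2.INTER_CUBIC))
E
```

```text
-0.0185 0.0554 [[336.3271048  415.91611156]]
-0.0185 0.065 [[337.45021449 403.50522789]]
-0.0185 0.076 [[338.75225196 389.11710915]]
-0.0185 0.085 [[339.82978696 377.209847  ]]
0 0.0554 [[333.66591467 398.25132871]]
0 0.065 [[334.75804477 385.93011403]]
0 0.076 [[336.02394693 371.64843432]]
0 0.085 [[337.07139843 359.83127548]]
```

View pics/cmp.png

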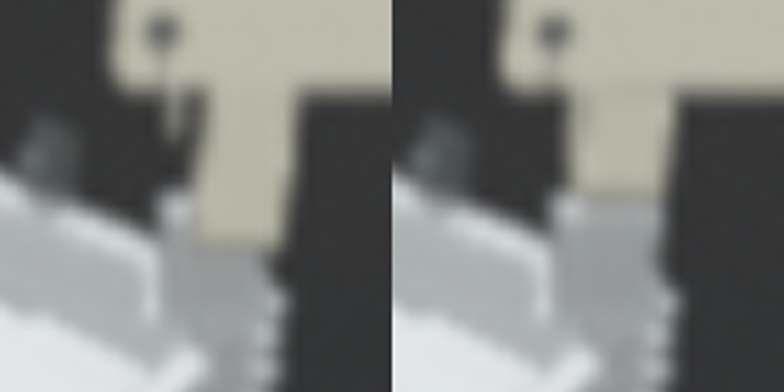

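The fingers closed above the lug. In the side crop their ends sit at about z=0.077, roughly 20 mm behind the reported TCP. I'll reopen, go down another 20 mm and check again.

```bash
python3 -m crank '[{"claw":0.6,"travel":[0,0,0],"roll":0},{"claw":0.6,"travel":[0,0,0],"roll":0},{"claw":0.6,"travel":[0,0,0],"roll":0},{"claw":0.6,"travel":[0,0,0],"roll":0},{"claw":0.6,"travel":[0,0,0],"roll":0}]'
python3 -m crank '[{"claw":0.6,"travel":[-0.001,0.0007,-0.006],"roll":0},{"claw":0.6,"travel":[-0.001,0.0007,-0.012],"roll":0},{"claw":0.6,"travel":[-0.001,0.0007,-0.017],"roll":0},{"claw":0.6,"travel":[-0.001,0.0007,-0.017],"roll":0}]'
python3 - <<'E'
from h import *
s=ctrl.observe();print(s["clock"],s["tcp_pos"],s["opening"],s["ft_force"])
im=ctrl.get_image("side");cv2.imwrite("pics/s6c.png",cv2.resize(im[170:240,330:400],None,fx=8,fy=8,interpolation=cv2.INTER_CUBIC))
im=ctrl.get_image("wrist");cv2.imwrite("pics/w6c.png",cv2.resize(im[150:350,220:430],None,fx=3,fy=3,interpolation=cv2.INTER_CUBIC))
E
```

```text
clock: 9.95
tcp_pos: [0.5963, -0.0244, 0.0554]
tool_rot: [0.951, -0.309, -0.0, 0.0]
ft_force: [0.5, 0.8, 0.1]
opening: 0.0348
clock: 10.35
tcp_pos: [0.5942, -0.0235, 0.0369]
tool_rot: [0.951, -0.309, -0.001, 0.0]
ft_force: [-0.6, 0.3, -0.2]
opening: 0.0371
10.35 [ 0.59421562 -0.02352847  0.03687981] 0.03709115836676478 [-0.63515475  0.30518292 -0.15557584]
```

View pics/s6c.png

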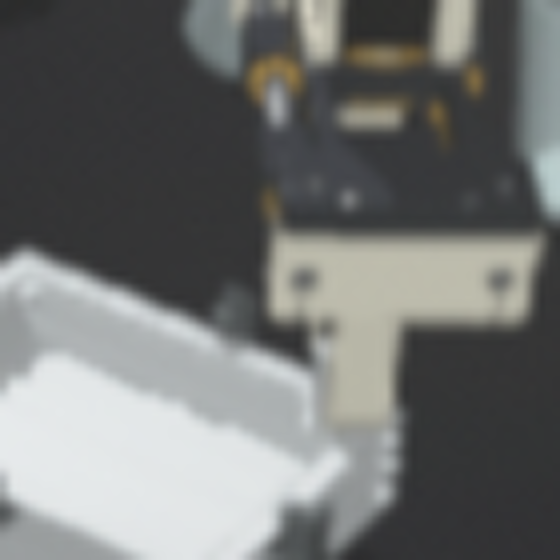

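View pics/w6c.png

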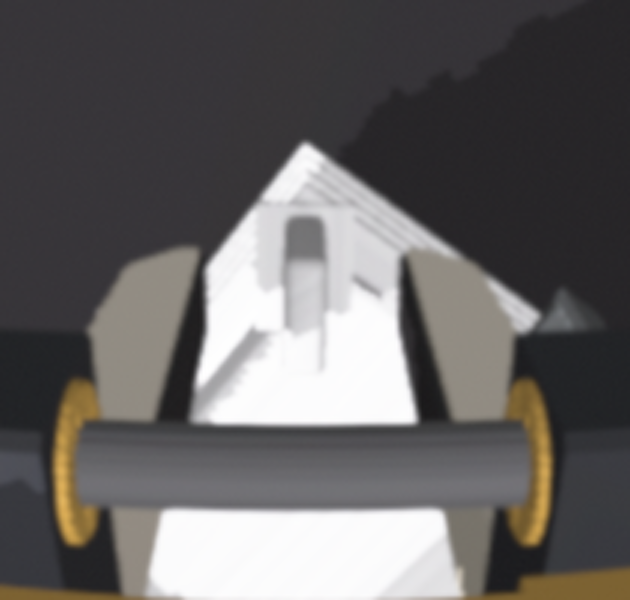

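```bash
python3 -m crank '[{"claw":0.8,"travel":[0,0,-0.003],"roll":0},{"claw":1,"travel":[0,0,-0.003],"roll":0},{"claw":1,"travel":[0,0,-0.003],"roll":0},{"claw":1,"travel":[0,0,-0.003],"roll":0},{"claw":1,"travel":[0,0,-0.003],"roll":0}]'
python3 -m crank '[{"claw":1,"travel":[0,0,0],"roll":0},{"claw":1,"travel":[0,0,0],"roll":0},{"claw":1,"travel":[0,0,0],"roll":0},{"claw":1,"travel":[0,0,0],"roll":0},{"claw":1,"travel":[0,0,0],"roll":0}]'
python3 - <<'E'
from h import *
s=ctrl.observe();print(s["clock"],s["tcp_pos"],s["opening"],s["ft_force"],s["ft_torque"])
im=ctrl.get_image("side");cv2.imwrite("pics/s7c.png",cv2.resize(im[170:260,290:400],None,fx=6,fy=6,interpolation=cv2.INTER_CUBIC))
E
```

```text
clock: 10.95
tcp_pos: [0.5954, -0.0237, 0.0355]
tool_rot: [0.951, -0.309, 0.0, -0.0]
ft_force: [0.1, -0.3, 0.3]
opening: 0.0078
clock: 11.45
tcp_pos: [0.5954, -0.0237, 0.0355]
tool_rot: [0.951, -0.309, 0.0, -0.0]
ft_force: [0.0, -0.0, 0.0]
opening: 0.0078
11.45 [ 0.59540361 -0.02370439  0.03553836] 0.007826049021418773 [ 0.00110348 -0.03059963  0.00715669] [ 0.06464415  0.15574807 -0.05596204]
```

View pics/s7c.png

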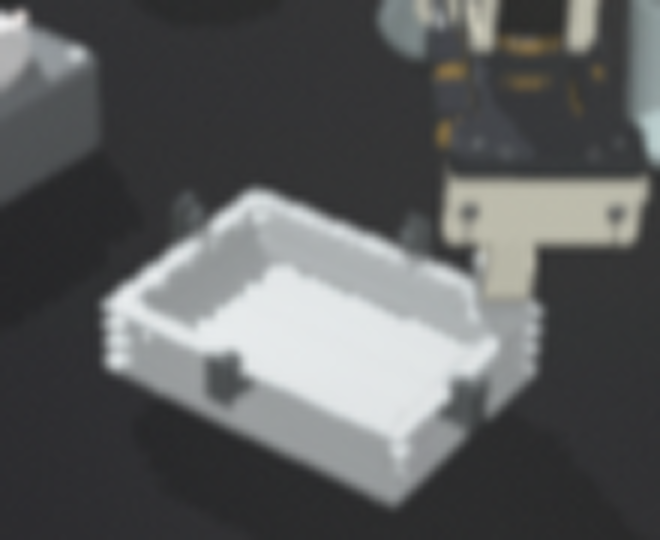

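```bash
python3 -m crank '[{"claw":1,"travel":[-0.0004,0.0003,0.0027],"roll":0},{"claw":1,"travel":[-0.0008,0.0006,0.0054],"roll":0},{"claw":1,"travel":[-0.0012,0.0009,0.008],"roll":0},{"claw":1,"travel":[-0.0018,0.0013,0.0108],"roll":0}]'
python3 -m crank '[{"claw":1,"travel":[-0.0005,0.0004,0.0027],"roll":0},{"claw":1,"travel":[-0.0011,0.0008,0.0053],"roll":0},{"claw":1,"travel":[-0.0017,0.0013,0.008],"roll":0},{"claw":1,"travel":[-0.0024,0.0018,0.0106],"roll":0},{"claw":1,"travel":[-0.0024,0.0018,0.0106],"roll":0}]'
python3 - <<'E'
from h import *
s=ctrl.observe();print(s["clock"],s["tcp_pos"],s["opening"],s["ft_force"],s["ft_torque"])
im=ctrl.get_image("side");cv2.imwrite("pics/s8.png",im);cv2.imwrite("pics/s8c.png",cv2.resize(im[160:260,290:410],None,fx=6,fy=6,interpolation=cv2.INTER_CUBIC))
E
```

```text
clock: 11.9
tcp_pos: [0.593, -0.0222, 0.046]
tool_rot: [0.951, -0.309, -0.0, 0.0]
ft_force: [-0.1, 1.2, -3.4]
opening: 0.008
clock: 12.4
tcp_pos: [0.5917, -0.0207, 0.0576]
tool_rot: [0.951, -0.309, 0.001, -0.0]
ft_force: [1.3, -0.8, -1.8]
opening: 0.0075
12.4 [ 0.59166249 -0.02066146  0.05761455] 0.007531937032431639 [ 1.29184654 -0.82336456 -1.80923505] [-0.22199105 -0.33332967 -0.11412436]
```

View pics/s8c.png

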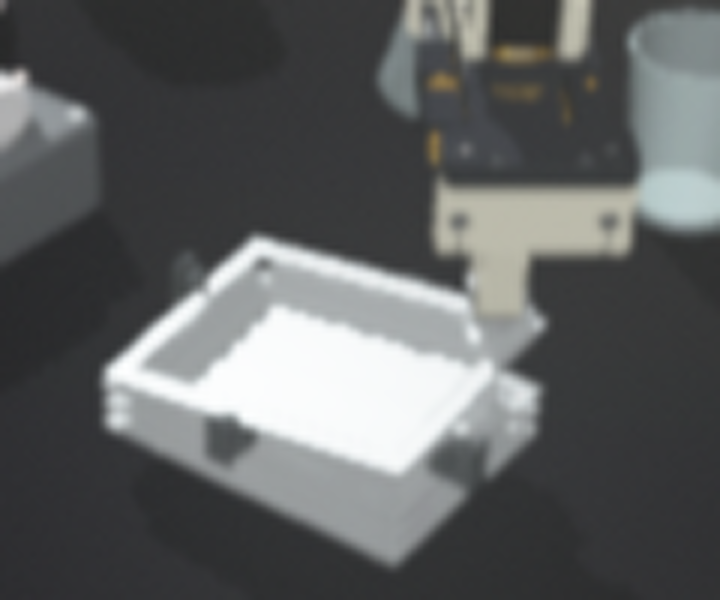

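```bash
python3 -m crank '[{"claw":1,"travel":[-0.0007,0.0005,0.0026],"roll":0},{"claw":1,"travel":[-0.0015,0.0011,0.0052],"roll":0},{"claw":1,"travel":[-0.0023,0.0017,0.0078],"roll":0},{"claw":1,"travel":[-0.0032,0.0024,0.0103],"roll":0}]'
python3 -m crank '[{"claw":1,"travel":[-0.0009,0.0006,0.0025],"roll":0},{"claw":1,"travel":[-0.0019,0.0013,0.005],"roll":0},{"claw":1,"travel":[-0.0029,0.0021,0.0075],"roll":0},{"claw":1,"travel":[-0.004,0.0029,0.0099],"roll":0},{"claw":1,"travel":[-0.004,0.0029,0.0099],"roll":0}]'
python3 - <<'E'
from h import *
s=ctrl.observe();print(s["clock"],s["tcp_pos"],s["opening"],s["ft_force"],s["ft_torque"])
im=ctrl.get_image("side");cv2.imwrite("pics/s9.png",im);cv2.imwrite("pics/s9c.png",cv2.resize(im[160:260,290:410],None,fx=6,fy=6,interpolation=cv2.INTER_CUBIC))
im=ctrl.get_image("wrist");cv2.imwrite("pics/w9.png",im)
E
```

```text
clock: 12.85
tcp_pos: [0.5879, -0.0182, 0.0674]
tool_rot: [0.951, -0.309, 0.0, -0.0]
ft_force: [2.4, -1.0, -3.5]
opening: 0.0077
clock: 13.35
tcp_pos: [0.5838, -0.015, 0.0773]
tool_rot: [0.951, -0.309, -0.0, -0.0]
ft_force: [0.1, -0.0, -0.8]
opening: 0.0079
13.35 [ 0.58375728 -0.01497732  0.07730274] 0.007891286808941458 [ 0.1083446  -0.01654054 -0.82816201] [0.02199106 0.09047592 0.0212211 ]
```

View pics/s9c.png

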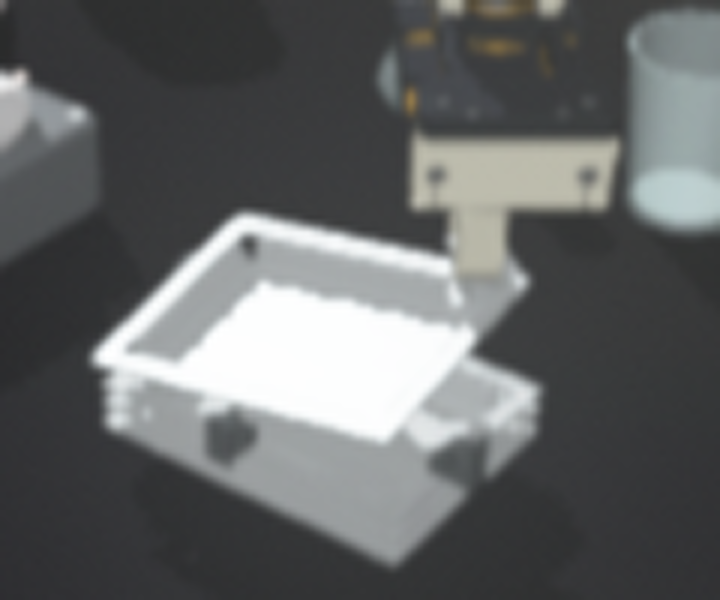

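View pics/w9.png

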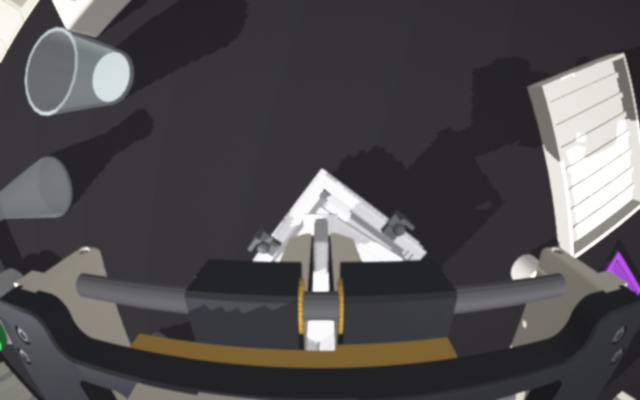

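```bash
cat >> h.py <<'E'
from scipy.optimize import least_squares
def corners(x):
    # x: center xyz, yaw(deg) of diagonal, tilt(deg) lug up, roll
    # rim corners in tray frame (x diag): rectangle 150x110, rim top +10mm
    a=np.radians(-36.3);L=np.array([np.cos(a),np.sin(a)]);S=np.array([-L[1],L[0]])
    P=[np.r_[ -.075*L-.055*S,.01],np.r_[-.075*L+.055*S,.01],np.r_[.075*L-.055*S,.01],np.r_[.075*L+.055*S,.01]]
    return R.from_euler('ZYX',[x[3],-x[4],x[5]],degrees=True).apply(np.array(P))+x[:3]
def fit(obs,x0,fixroll=False):
    # obs list of (cam, 4x2 pixels or nan) order far, back(left), front(right), lug
    def f(x):
        r=[]
        for n,uv in obs:
            r.append((pj(n,corners(x))-np.array(uv))[~np.isnan(np.array(uv))])
        return np.r_[np.concatenate(r),(x[5])*.3,(x[3]-x0[3])*.3]
    q=least_squares(f,x0);return q.x,f(q.x)
E
python3 - <<'E'
from h import *
np.set_printoptions(precision=4,suppress=True)
g=lambda a:(np.array(a)+.5)/6-.5+[290,160]
print(corners([.5375,.0203,.04,-36.2,0,0]))
# check on level pic s7c (offset 290,170)
g7=lambda a:(np.array(a)+.5)/6-.5+[290,170]
print(fit([("side",g7([(107,303),(258,192),(398,440),(np.nan,np.nan)]))],[.5375,.0203,.04,-36.2,0,0]))
print(fit([("side",g([(95,357),(243,213),(388,440),(528,283)]))],[.5375,.0203,.06,-36.2,15,0]))
E
```

```text
[[ 0.4625  0.0753  0.05  ]
 [ 0.5674  0.1084  0.05  ]
 [ 0.5076 -0.0678  0.05  ]
 [ 0.6125 -0.0347  0.05  ]]
(array([  0.5463,   0.0316,   0.0276, -36.5288,  -0.515 ,  -0.2268]), array([ 0.0403,  0.0124, -0.049 , -0.03  ,  0.0052,  0.0146, -0.068 ,
       -0.0986]))
(array([  0.54  ,   0.0307,   0.0564, -35.8091,  12.1782,   0.5643]), array([ 0.0911, -0.2133, -0.1099,  0.2551, -0.1181,  0.135 ,  0.1382,
       -0.1705,  0.1693,  0.1173]))
```

```bash
python3 - <<'E'
from h import *
np.set_printoptions(precision=4,suppress=True)
g=lambda a:(np.array(a)+.5)/6-.5+[290,160]
for c in ([(107,372),(257,240),(398,470),(543,322)],):
  for dc in ([.5375,.0203,.05,-36.2,8,0],):
    print(fit([("side",g(c))],dc))
# what would the geometry predict: fixed-camera bias check on level, all 4 corners predicted vs seen
print((pj("side",corners([.5375,.0203,.04,-36.2,0,0]))-[290,170]+.5)*6)
for t in (6,8,10):
    # pivot about s=-50,z=47
    u=np.array([np.cos(np.radians(-36.2)),np.sin(np.radians(-36.2))]);th=np.radians(t)
    s=-.05+.05*np.cos(th)+.007*np.sin(th);z=.047+.05*np.sin(th)-.007*np.cos(th)
    print(t,(pj("side",corners([*(np.array([.5375,.0203])+u*s),z,-36.2,t,0]))-[290,160]+.5)*6)
im=ctrl.get_image("side");cv2.imwrite("pics/s10.png",im);cv2.imwrite("pics/s10c.png",cv2.resize(im[195:245,295:355],None,fx=12,fy=12,interpolation=cv2.INTER_CUBIC))
im=ctrl.get_image("top");cv2.imwrite("pics/t10c.png",cv2.resize(im[150:240,300:400],None,fx=6,fy=6,interpolation=cv2.INTER_CUBIC))
E
```

```text
(array([  0.5425,   0.0251,   0.044 , -36.4973,   8.9594,  -0.4209]), array([-0.0032, -0.0571,  0.0139,  0.0287,  0.052 ,  0.0956, -0.0651,
       -0.0727, -0.1263, -0.0892]))
[[104.5188 302.4243]
 [256.662  187.1683]
 [402.052  439.4706]
 [544.8446 306.269 ]]
6 [[104.5609 370.959 ]
 [255.7736 242.9464]
 [401.1597 483.4096]
 [545.131  337.5931]]
8 [[104.8214 373.7942]
 [255.3592 241.5575]
 [400.3737 478.062 ]
 [544.3873 327.9909]]
10 [[105.2043 376.6189]
 [254.8863 240.1807]
 [399.3428 472.7286]
 [543.2194 318.387 ]]
```

View pics/s10c.png

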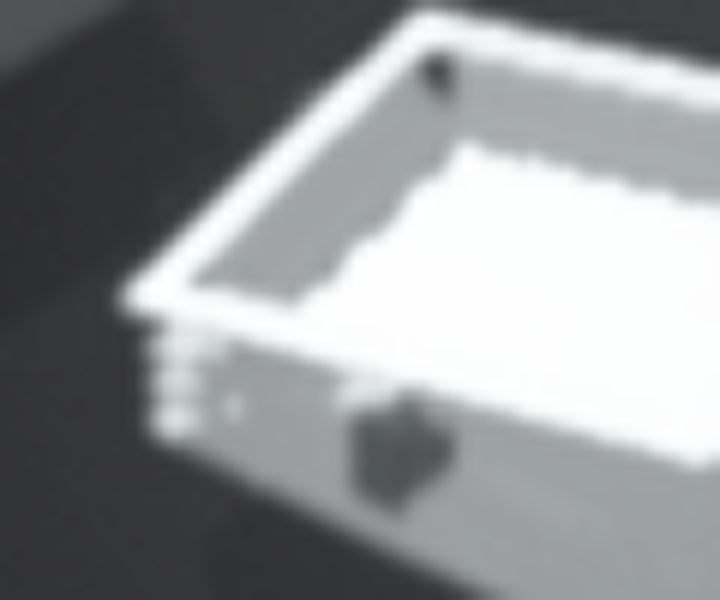

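View pics/t10c.png

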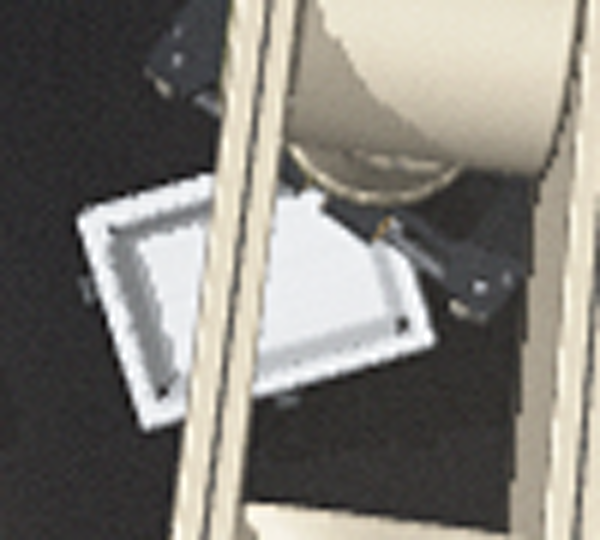

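```bash
python3 -m crank '[{"claw":1,"travel":[0,0,0.006],"roll":0},{"claw":1,"travel":[0,0,0.014],"roll":0},{"claw":1,"travel":[0,0,0.026],"roll":0},{"claw":1,"travel":[0,0,0.04],"roll":0},{"claw":1,"travel":[0,0,0.06],"roll":0}]'
python3 -m crank '[{"claw":1,"travel":[0,0,0],"roll":0},{"claw":1,"travel":[0,0,0],"roll":0}]'
python3 - <<'E'
from h import *
s=ctrl.observe();print(s["clock"],s["tcp_pos"],s["opening"],s["ft_force"],s["ft_torque"])
im=ctrl.get_image("side");cv2.imwrite("pics/s11.png",im);cv2.imwrite("pics/s11c.png",cv2.resize(im[140:260,285:410],None,fx=5,fy=5,interpolation=cv2.INTER_CUBIC))
E
```

```text
clock: 14.05
tcp_pos: [0.5836, -0.0153, 0.138]
tool_rot: [0.951, -0.309, -0.0, 0.0]
ft_force: [0.1, -0.3, -0.3]
opening: 0.0078
clock: 14.25
tcp_pos: [0.5847, -0.0154, 0.1381]
tool_rot: [0.951, -0.309, 0.001, -0.0]
ft_force: [-0.9, 0.4, -1.7]
opening: 0.0078
14.25 [ 0.58471578 -0.01535301  0.13814963] 0.007816981793206102 [-0.87820045  0.38619719 -1.71880948] [-0.03135909  0.08495445 -0.00802734]
```

View pics/s11c.png

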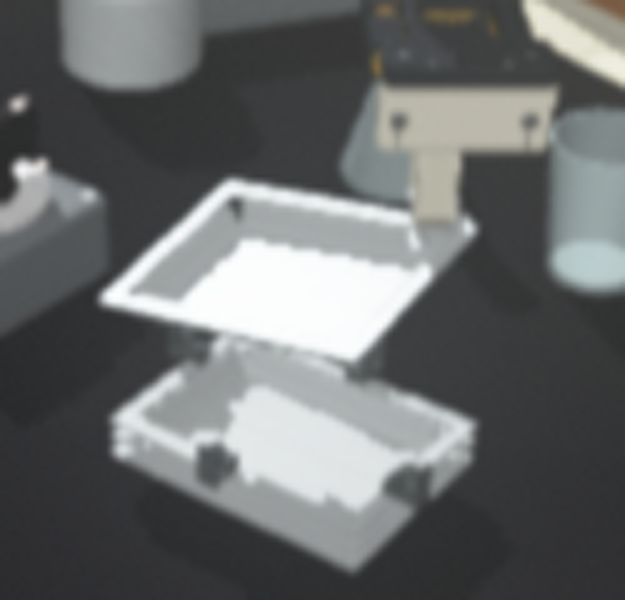

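```bash
python3 - <<'E'
from h import *
np.set_printoptions(precision=4,suppress=True)
g=lambda a:(np.array(a)+.5)/5-.5+[285,140]
x=[.53,.025,.12,-36.2,12,0]
print(fit([("side",g([(100,299),(230,181),(355,361),(475,229)]))],x))
# constrained: only tilt given lug location from TCP
s=ctrl.observe();t=s["tcp_pos"];u=np.array([np.cos(np.radians(-36.2)),np.sin(np.radians(-36.2))])
P=np.r_[t[:2],t[2]+.0305]
for tl in (8,10,12,14,16,18,20):
    th=np.radians(tl)
    off=np.array([.075*np.cos(th)-.026*np.sin(th),.075*np.sin(th)+.026*np.cos(th)])
    c=P-np.r_[u*off[0],off[1]]
    print(tl,c,((pj("side",corners([*c,-36.2,tl,0]))-[285,140]+.5)*5).ravel())
E
```

```text
(array([  0.5371,   0.0267,   0.1207, -35.9356,  12.8241,   0.5111]), array([ 0.2517, -0.064 , -0.3059,  0.0965, -0.2478, -0.0112,  0.3   ,
       -0.0141,  0.1533,  0.0793]))
8 [0.5269 0.0265 0.1313] [ 82.5548 274.0462 215.6717 167.3418 339.3416 352.6488 466.7092 231.2052]
10 [0.528  0.0257 0.1288] [ 85.9063 283.8863 217.7621 173.1435 341.0161 355.4888 467.7797 229.9453]
12 [0.5291 0.0249 0.1264] [ 89.6374 293.5722 220.0763 178.857  342.81   358.2708 468.8009 228.6565]
14 [0.5303 0.024  0.1241] [ 93.7403 303.0948 222.6102 184.4762 344.7206 360.9919 469.7718 227.3403]
16 [0.5315 0.0231 0.1218] [ 98.2072 312.4452 225.3599 189.9954 346.7456 363.6489 470.6909 225.9981]
18 [0.5328 0.0221 0.1196] [103.0297 321.6151 228.3211 195.4087 348.8824 366.2392 471.5572 224.6317]
20 [0.5342 0.0211 0.1174] [108.1997 330.5962 231.4895 200.7108 351.128  368.7598 472.3696 223.2425]
```

```bash
python3 -m crank '[{"claw":1,"travel":[-0.004,-0.014,0.002],"roll":0},{"claw":1,"travel":[-0.01,-0.038,0.006],"roll":0},{"claw":1,"travel":[-0.018,-0.068,0.01],"roll":0},{"claw":1,"travel":[-0.026,-0.098,0.014],"roll":0},{"claw":1,"travel":[-0.034,-0.128,0.018],"roll":0}]'
python3 -m crank '[{"claw":1,"travel":[-0.008,-0.03,0.004],"roll":0},{"claw":1,"travel":[-0.016,-0.06,0.008],"roll":0},{"claw":1,"travel":[-0.024,-0.09,0.012],"roll":0},{"claw":1,"travel":[-0.032,-0.12,0.014],"roll":0},{"claw":1,"travel":[-0.04,-0.15,0.014],"roll":0}]'
python3 -m crank '[{"claw":1,"travel":[-0.007,-0.026,0],"roll":0},{"claw":1,"travel":[-0.013,-0.046,0],"roll":0},{"claw":1,"travel":[-0.014,-0.051,0],"roll":0},{"claw":1,"travel":[-0.014,-0.051,0],"roll":0}]'
python3 - <<'E'
from h import *
s=ctrl.observe();print(s["clock"],s["tcp_pos"],s["opening"],s["ft_force"],s["ft_torque"])
im=ctrl.get_image("side");cv2.imwrite("pics/s12.png",im)
im=ctrl.get_image("top");cv2.imwrite("pics/t12.png",im)
E
```

```text
clock: 14.8
tcp_pos: [0.5484, -0.145, 0.1541]
tool_rot: [0.951, -0.309, -0.001, 0.0]
ft_force: [0.3, -0.2, -1.7]
opening: 0.008
clock: 15.3
tcp_pos: [0.5085, -0.2951, 0.1685]
tool_rot: [0.951, -0.31, -0.0, 0.0]
ft_force: [0.4, 0.4, -0.9]
opening: 0.0077
clock: 15.7
tcp_pos: [0.4948, -0.3449, 0.1681]
tool_rot: [0.951, -0.31, -0.001, -0.0]
ft_force: [0.1, 0.8, -1.6]
opening: 0.0078
15.7 [ 0.49483042 -0.34490505  0.16812155] 0.0078339062016748 [ 0.0588987   0.8039164  -1.56908075] [ 0.03049082  0.05881126 -0.03378476]
```

View pics/s12.png

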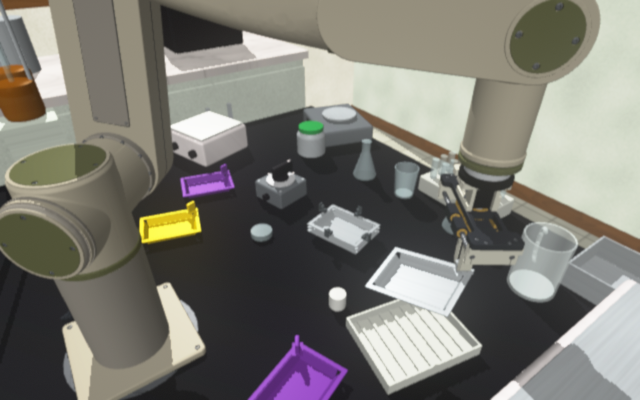

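View pics/t12.png

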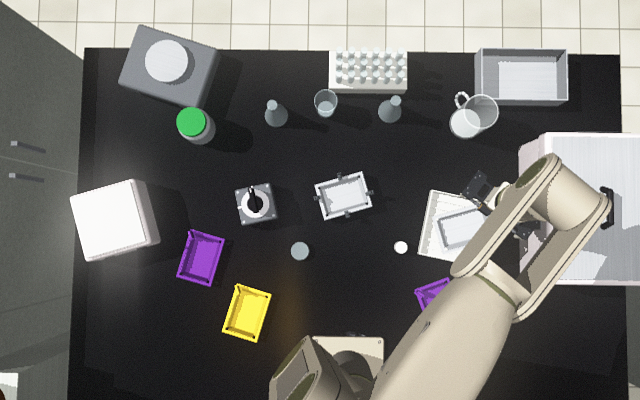

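```bash
cat >> h.py <<'E'
def table(x0,y0,k,T,yaw=-36.2):
    s=ctrl.observe();t=s["tcp_pos"];u=np.array([np.cos(np.radians(yaw)),np.sin(np.radians(yaw))])
    P=np.r_[t[:2],t[2]+.0305]
    for tl in T:
        th=np.radians(tl);off=np.array([.075*np.cos(th)-.026*np.sin(th),.075*np.sin(th)+.026*np.cos(th)])
        c=P-np.r_[u*off[0],off[1]]
        print(tl,c.round(4),((pj("side",corners([*c,yaw,tl,0]))-[x0,y0]+.5)*k).round(0).tolist())
E
python3 - <<'E'
from h import *
im=cv2.imread("pics/s12.png");cv2.imwrite("pics/s12c.png",cv2.resize(im[220:340,355:485],None,fx=5,fy=5,interpolation=cv2.INTER_CUBIC))
table(355,220,5,range(10,24,2))
E
```

```text
10 [ 0.4398 -0.3026  0.1604] [[35.0, 307.0], [189.0, 121.0], [447.0, 470.0], [582.0, 245.0]]
12 [ 0.4409 -0.3034  0.158 ] [[38.0, 319.0], [192.0, 128.0], [449.0, 474.0], [584.0, 244.0]]
14 [ 0.4421 -0.3043  0.1556] [[43.0, 330.0], [194.0, 135.0], [451.0, 477.0], [586.0, 242.0]]
16 [ 0.4433 -0.3052  0.1533] [[48.0, 341.0], [197.0, 141.0], [453.0, 480.0], [587.0, 240.0]]
18 [ 0.4446 -0.3062  0.1511] [[53.0, 352.0], [201.0, 148.0], [456.0, 483.0], [589.0, 239.0]]
20 [ 0.446  -0.3072  0.1489] [[59.0, 363.0], [204.0, 154.0], [458.0, 486.0], [590.0, 237.0]]
22 [ 0.4475 -0.3083  0.1468] [[66.0, 373.0], [208.0, 160.0], [461.0, 489.0], [592.0, 235.0]]
```

View pics/s12c.png

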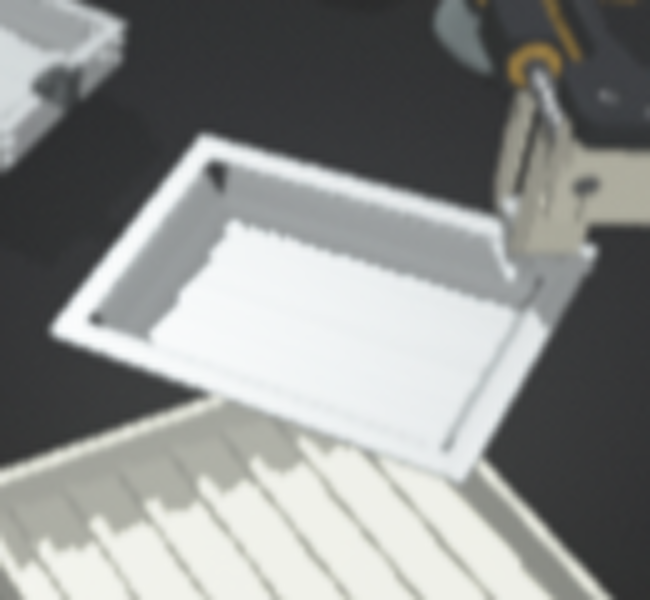

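```bash
python3 -m crank '[{"claw":1,"travel":[0,0,-0.015],"roll":0},{"claw":1,"travel":[0,0,-0.035],"roll":0},{"claw":1,"travel":[0,0,-0.045],"roll":0},{"claw":1,"travel":[0,0,0.005],"roll":0},{"claw":1,"travel":[0,0,0.005],"roll":0}]'
python3 - <<'E'
from h import *
s=ctrl.observe();print(s["clock"],s["tcp_pos"],s["opening"])
im=ctrl.get_image("side");cv2.imwrite("pics/s13.png",im)
cv2.imwrite("pics/s13c.png",cv2.resize(im[220:340,355:485],None,fx=5,fy=5,interpolation=cv2.INTER_CUBIC))
table(355,220,5,range(10,24,2))
E
```

```text
clock: 16.3
tcp_pos: [0.4984, -0.3454, 0.1795]
tool_rot: [0.951, -0.309, 0.004, 0.001]
ft_force: [1.8, -0.5, 0.8]
opening: 0.0076
16.3 [ 0.49844197 -0.34541555  0.17945099] 0.007612450868071167
10 [ 0.4422 -0.3043  0.1695] [[45.0, 288.0], [199.0, 102.0], [462.0, 450.0], [597.0, 225.0]]
12 [ 0.4433 -0.3051  0.1671] [[48.0, 300.0], [202.0, 109.0], [464.0, 453.0], [599.0, 223.0]]
14 [ 0.4445 -0.306   0.1648] [[53.0, 311.0], [204.0, 116.0], [466.0, 457.0], [600.0, 222.0]]
16 [ 0.4458 -0.3069  0.1625] [[58.0, 323.0], [207.0, 123.0], [468.0, 460.0], [602.0, 220.0]]
18 [ 0.4471 -0.3079  0.1603] [[63.0, 334.0], [211.0, 129.0], [471.0, 463.0], [603.0, 218.0]]
20 [ 0.4485 -0.3089  0.1581] [[69.0, 345.0], [214.0, 136.0], [473.0, 466.0], [605.0, 217.0]]
22 [ 0.4499 -0.31    0.156 ] [[75.0, 355.0], [218.0, 142.0], [476.0, 469.0], [606.0, 215.0]]
```

View pics/s13c.png

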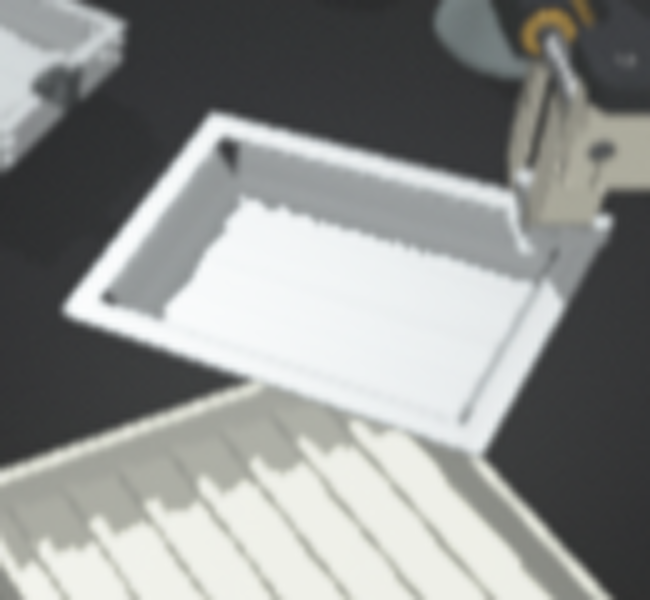

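```bash
python3 -m crank '[{"claw":1,"travel":[0,0,0.02],"roll":0},{"claw":1,"travel":[0,0,0.05],"roll":0},{"claw":1,"travel":[0,0,0.07],"roll":0},{"claw":1,"travel":[0,0,0.08],"roll":0},{"claw":1,"travel":[0,0,0.08],"roll":0}]'
python3 -m crank '[{"claw":1,"travel":[0,0,-0.03],"roll":0},{"claw":1,"travel":[0,0,-0.08],"roll":0},{"claw":1,"travel":[0,0,-0.03],"roll":0},{"claw":1,"travel":[0,0,0],"roll":0},{"claw":1,"travel":[0,0,0],"roll":0}]'
python3 -m crank '[{"claw":1,"travel":[0,0,-0.03],"roll":0},{"claw":1,"travel":[0,0,-0.07],"roll":0},{"claw":1,"travel":[0,0,-0.075],"roll":0},{"claw":1,"travel":[0,0,-0.075],"roll":0}]'
python3 - <<'E'
from h import *
s=ctrl.observe();print(s["clock"],s["tcp_pos"],s["opening"])
im=ctrl.get_image("side");cv2.imwrite("pics/s14.png",im)
cv2.imwrite("pics/s14c.png",cv2.resize(im[220:340,355:485],None,fx=5,fy=5,interpolation=cv2.INTER_CUBIC))
table(355,220,5,range(10,24,2))
E
```

```text
clock: 16.85
tcp_pos: [0.4967, -0.3445, 0.255]
tool_rot: [0.951, -0.309, 0.001, 0.0]
ft_force: [-0.4, -1.3, -2.3]
opening: 0.0075
clock: 17.35
tcp_pos: [0.4963, -0.3444, 0.2556]
tool_rot: [0.951, -0.309, 0.001, 0.0]
ft_force: [-0.7, -0.1, 0.7]
opening: 0.0075
clock: 17.75
tcp_pos: [0.4946, -0.3431, 0.1765]
tool_rot: [0.951, -0.309, -0.002, -0.001]
ft_force: [0.0, -0.3, -0.0]
opening: 0.0079
17.75 [ 0.4946394  -0.34312321  0.17646488] 0.007853519432270247
10 [ 0.4398 -0.3031  0.1707] [[37.0, 286.0], [193.0, 100.0], [454.0, 448.0], [590.0, 223.0]]
12 [ 0.4409 -0.3039  0.1683] [[41.0, 298.0], [195.0, 107.0], [456.0, 452.0], [592.0, 222.0]]
14 [ 0.4421 -0.3048  0.166 ] [[46.0, 310.0], [198.0, 114.0], [458.0, 455.0], [594.0, 220.0]]
16 [ 0.4434 -0.3057  0.1637] [[51.0, 321.0], [201.0, 121.0], [460.0, 458.0], [595.0, 218.0]]
18 [ 0.4447 -0.3067  0.1615] [[56.0, 332.0], [204.0, 128.0], [463.0, 462.0], [597.0, 217.0]]
20 [ 0.4461 -0.3077  0.1593] [[62.0, 343.0], [208.0, 134.0], [466.0, 465.0], [598.0, 215.0]]
22 [ 0.4475 -0.3088  0.1572] [[68.0, 354.0], [212.0, 141.0], [469.0, 468.0], [600.0, 213.0]]
```

View pics/s14c.png

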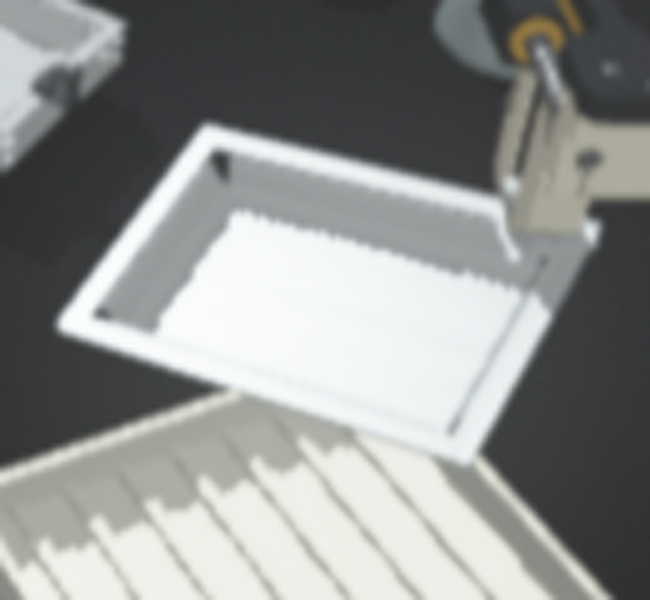

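```bash
python3 -m crank '[{"claw":1,"travel":[0,0,0.04],"roll":0},{"claw":1,"travel":[0,0,0.075],"roll":0},{"claw":1,"travel":[0,0,0.025],"roll":0},{"claw":1,"travel":[0,0,-0.02],"roll":0},{"claw":1,"travel":[0,0,0.03],"roll":0}]'
python3 -m crank '[{"claw":1,"travel":[0,0,0.05],"roll":0},{"claw":1,"travel":[0,0,0],"roll":0},{"claw":1,"travel":[0,0,-0.05],"roll":0},{"claw":1,"travel":[0,0,0],"roll":0},{"claw":1,"travel":[0,0,0.02],"roll":0}]'
python3 -m crank '[{"claw":1,"travel":[0,0,-0.02],"roll":0},{"claw":1,"travel":[0,0,-0.05],"roll":0},{"claw":1,"travel":[0,0,-0.05],"roll":0},{"claw":1,"travel":[0,0,-0.05],"roll":0}]'
python3 - <<'E'
from h import *
s=ctrl.observe();print(s["clock"],s["tcp_pos"],s["opening"])
im=ctrl.get_image("side");cv2.imwrite("pics/s15.png",im)
cv2.imwrite("pics/s15c.png",cv2.resize(im[220:340,355:485],None,fx=5,fy=5,interpolation=cv2.INTER_CUBIC))
table(355,220,5,range(12,24,2))
E
```

```text
clock: 18.3
tcp_pos: [0.479, -0.3303, 0.1797]
tool_rot: [0.951, -0.309, -0.024, -0.01]
ft_force: [-2.8, 3.1, -12.7]
opening: 0.0074
clock: 18.8
tcp_pos: [0.4913, -0.3404, 0.2237]
tool_rot: [0.951, -0.309, -0.006, -0.003]
ft_force: [1.5, -1.8, 2.2]
opening: 0.0075
clock: 19.2
tcp_pos: [0.4962, -0.3445, 0.1806]
tool_rot: [0.951, -0.309, 0.0, 0.0]
ft_force: [0.5, -0.4, -0.7]
opening: 0.0076
19.2 [ 0.49622783 -0.34451298  0.18056281] 0.007602743409781398
12 [ 0.4419 -0.3048  0.1709] [[45.0, 293.0], [199.0, 102.0], [462.0, 446.0], [597.0, 216.0]]
14 [ 0.4431 -0.3057  0.1685] [[50.0, 305.0], [202.0, 109.0], [464.0, 450.0], [599.0, 215.0]]
16 [ 0.4444 -0.3066  0.1663] [[55.0, 316.0], [205.0, 116.0], [466.0, 453.0], [601.0, 213.0]]
18 [ 0.4457 -0.3075  0.164 ] [[60.0, 327.0], [208.0, 123.0], [469.0, 456.0], [602.0, 211.0]]
20 [ 0.447  -0.3085  0.1618] [[66.0, 338.0], [212.0, 129.0], [471.0, 459.0], [604.0, 209.0]]
22 [ 0.4485 -0.3096  0.1597] [[73.0, 349.0], [216.0, 136.0], [474.0, 462.0], [605.0, 208.0]]
```

View pics/s15c.png

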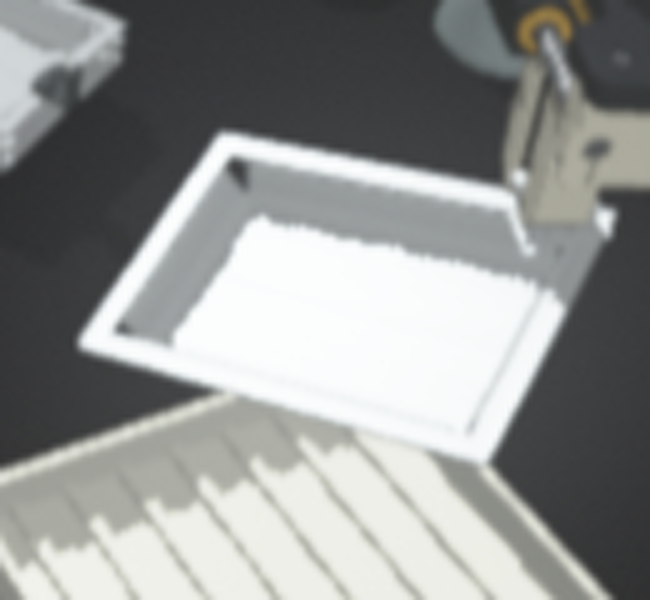

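```bash
python3 -m crank '[{"claw":1,"travel":[0,0,-0.003],"roll":0},{"claw":1,"travel":[0,0,-0.007],"roll":0},{"claw":1,"travel":[0,0,-0.01],"roll":0},{"claw":1,"travel":[0,0,-0.011],"roll":0},{"claw":1,"travel":[0,0,-0.011],"roll":0}]'
python3 -m crank '[{"claw":1,"travel":[0,0,0],"roll":0},{"claw":1,"travel":[0,0,0],"roll":0},{"claw":1,"travel":[0,0,0],"roll":0},{"claw":1,"travel":[0,0,0],"roll":0},{"claw":1,"travel":[0,0,0],"roll":0}]'
python3 - <<'E'
from h import *
s=ctrl.observe();print(s["clock"],s["tcp_pos"],s["opening"],s["ft_force"])
im=ctrl.get_image("side");cv2.imwrite("pics/s16.png",im)
cv2.imwrite("pics/s16c.png",cv2.resize(im[220:340,355:485],None,fx=5,fy=5,interpolation=cv2.INTER_CUBIC))
im=ctrl.get_image("top");cv2.imwrite("pics/t16c.png",cv2.resize(im[160:290,380:520],None,fx=5,fy=5,interpolation=cv2.INTER_CUBIC)[:600])
table(355,220,5,range(16,26,2))
E
```

```text
clock: 19.75
tcp_pos: [0.4957, -0.3441, 0.1677]
tool_rot: [0.951, -0.309, -0.0, -0.0]
ft_force: [-0.0, 0.0, -1.3]
opening: 0.0079
clock: 20.25
tcp_pos: [0.4959, -0.3443, 0.1681]
tool_rot: [0.951, -0.309, 0.0, 0.0]
ft_force: [-0.5, 0.6, -1.3]
opening: 0.0077
20.25 [ 0.49592738 -0.3443026   0.16805753] 0.007681113546108805 [-0.50608769  0.57346795 -1.25552096]
16 [ 0.4435 -0.3059  0.1529] [[49.0, 343.0], [199.0, 143.0], [455.0, 482.0], [589.0, 242.0]]
18 [ 0.4448 -0.3069  0.1506] [[55.0, 354.0], [202.0, 149.0], [458.0, 485.0], [591.0, 241.0]]
20 [ 0.4462 -0.3079  0.1484] [[61.0, 365.0], [206.0, 156.0], [460.0, 488.0], [592.0, 239.0]]
22 [ 0.4476 -0.309   0.1463] [[67.0, 375.0], [209.0, 162.0], [463.0, 491.0], [593.0, 237.0]]
24 [ 0.4491 -0.3101  0.1443] [[74.0, 385.0], [214.0, 168.0], [466.0, 494.0], [595.0, 236.0]]
```

View pics/s16c.png

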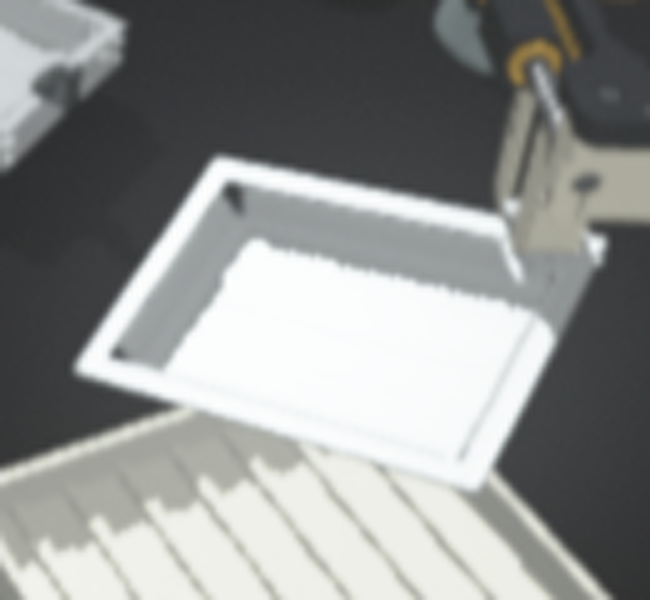

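View pics/t16c.png

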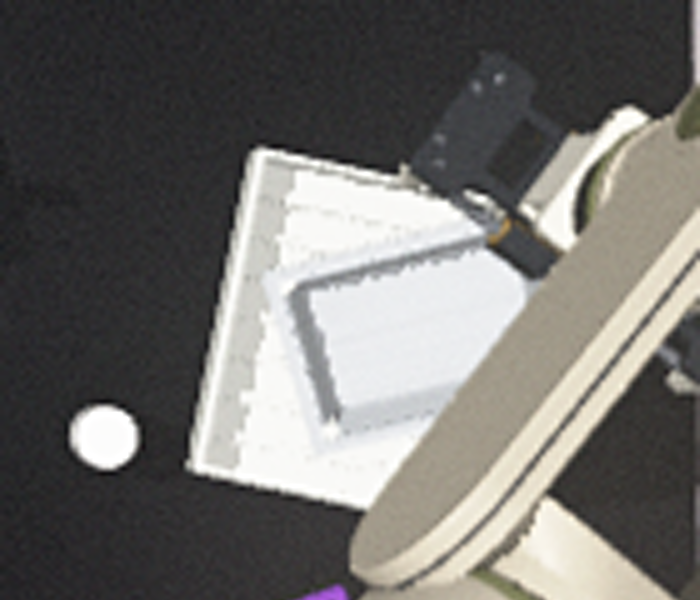

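View pics/s16.png

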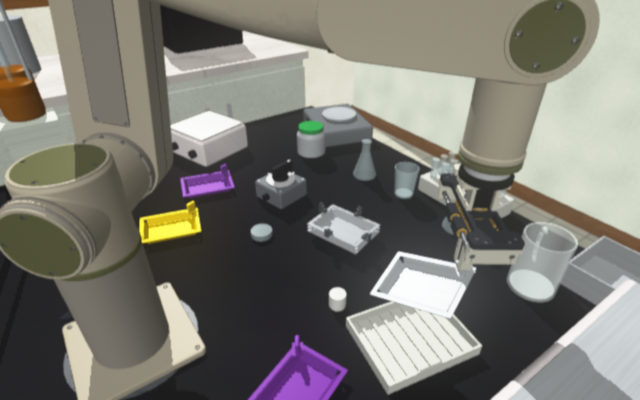

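```bash
python3 - <<'E'
from h import *
np.set_printoptions(precision=4,suppress=True)
g=lambda a:(np.array(a)+.5)/5-.5+[355,220]; t=lambda a:(np.array(a)+.5)/5-.5+[380,160]
n=np.nan
x,r=fit([("side",g([(77,370),(220,158),(475,490),(605,240)])),("top",t([(320,452),(268,278),(n,n),(n,n)]))],[.446,-.308,.149,-36.2,20,0]);print(x,r)
x,r=fit([("side",g([(77,370),(220,158),(475,490),(605,240)]))],[.446,-.308,.149,-36.2,20,0]);print(x,r)
# stack moved? level-rim seen in s16 vs before: compare images around stack
a=cv2.imread("pics/s16.png")[195:260,300:385];b=cv2.imread("pics/s0.png") if 0 else cv2.imread("pics/side0.png")[195:260,300:385]
cv2.imwrite("pics/cmp2.png",cv2.resize(cv2.hconcat([b,a]),None,fx=4.5,fy=4.5,interpolation=cv2.INTER_CUBIC))
E
```

```text
[  0.4494  -0.3124   0.1488 -36.5821  21.455    0.1141] [-0.1323  0.0956  0.0992  0.1208  0.0711  0.2725  0.4956 -0.4183 -0.4435
  1.1991 -0.4302 -0.7113  0.0342 -0.1146]
[  0.4524  -0.3099   0.1451 -36.3701  20.9634   0.255 ] [ 0.0309 -0.1569 -0.0523  0.1755 -0.0015  0.1061  0.0182 -0.1212  0.0765
 -0.051 ]
```

View pics/cmp2.png

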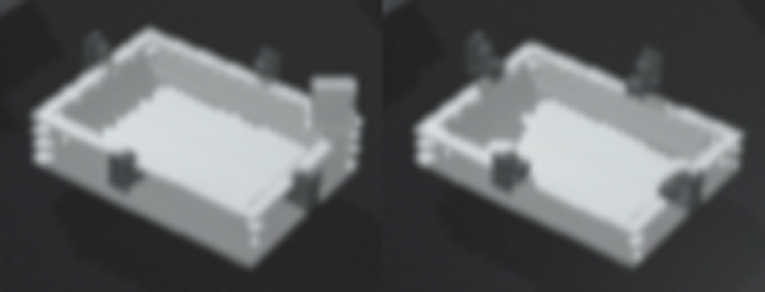

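```bash
python3 -c "
from cell import ctrl
print(ctrl.close_job())"
```

```text
the job is handed in; nothing more can be done
None
```

The isolator is off, and the top tray is held tipped over the drip tray. I handed the job in at about 20.4 s of the 64 s allowed.

- **Isolator:** I turned the bar handle a quarter turn clockwise onto its stop. The wrist picture afterwards put the bar at 10–13° against the box's 12.5°, so it is fully off.
- **Peeling:** I lifted the tray by its lug corner on an arc. At about 9° tip the far corner was still seated in the pictures, and by 13° the tray had come free. The bottom of the rest of the stack sits on the same pixels as at the start, and the surroundings look unmoved.
- **Final pose:** The tray's centre is at about (0.447, -0.310, 0.148) m, against a drip tray centre of (0.447, -0.308). The tip is about 20–21° with the lug corner uppermost, and the tray looks clear of everything but the gripper. It did not creep between the last two looks.

**What went wrong or disagreed:**
- **First grasp:** it closed above the lug, because the finger ends sat about 20 mm behind the reported TCP. I went lower and regripped at 7.8 mm opening.
- **Tip angle:** the tray came free at only about 13°. I brought it to about 20° with short up-and-down jerks in the air over the drip tray, letting the lug turn in the pads.
- **Camera fits:** they disagree by about 1° in tip and about 5 mm in the centre position.

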